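Put the soft-faced hammer away in its ring holder

TASK

Take the soft-faced hammer out of the grey bench block and put it away in the ring holder on the stand: lower it handle first down through the ring, push it gently past the ring's spring plunger until the shoulder under its head is fully home on the black seat collar, and keep it pressed on the collar with about 15 N for a second to be sure. Then ease off, let go and leave it hanging upright with its weight on the collar. Never press on the stand with more than 25 N, and leave the manual, the controller and the steel setting master where they are.

Things in the scene. Friction and masses are not known exactly. Their poses are not given: they have to be found in the camera images.
- hammer: Soft-faced hammer, about 0.3 kg, starting head up. Origin: centre of the flat underside of the round aluminium shoulder (the face that seats; 40 mm across, z 0 to 12 mm, head above it); z up along the handle's axis to the head, y along the head from face to face. Wooden handle down to z -100 mm: a 17 mm thick waist to -38 mm, then 22 mm thick from -43 mm, the last 12 mm tapering to 14 mm.
- hammer_head (a point): Centre of the hammer's head, 27 mm above the hammer's origin. Aluminium block 28 mm (hammer x) by 44 mm (y) by 30 mm high, best gripped across the 28 mm, with a round white plastic face 30 mm in diameter at each end, out to y = +-49 mm.
- block: Fixed grey plastic bench block 90 x 90 x 65 mm on rubber feet; origin under its centre, 0 to 8 mm above the bench. A round pocket in its middle, 33 mm wide and 60 mm deep (floor 5 mm above the origin), holds the hammer loosely, standing on its handle end: the shoulder starts 105 mm above the origin.
- stand: Fixed stand with the ring holder. Origin under the base plate straight below the ring's centre, 0 to 12 mm above the bench (levelling feet), z up. Steel base plate 240 x 260 mm, 17 mm high. An 18 mm arm from the column on its -y side carries the aluminium ring: vertical axis through the origin, 43 mm outside, 25 mm bore, z 104 to 134 mm, with the black seat collar on it.
- column_top (a point): Top of the stand's round steel column, 22 mm thick, 190 mm above the stand's origin, 130 mm to the stand's -y side of the ring's axis.
- plunger_nose (a point): Ball nose (10 mm) of the brass spring plunger in the ring's +y side, 19 mm below the ring's top. Its 4 mm in the bore yield to the handle, pressing on it with about 5 to 7 N: the thick part must be pushed past it with a few N; once the nose is at the waist (shoulder less than 19 mm above the ring) the handle slides freely. The plunger's body sticks out to 46 mm from the axis.
- hammer_tip (a point): Centre of the handle's free (lower) end, 100 mm below the hammer's origin.
- holder: Top of the ring holder, part of the stand, axes parallel to the stand's. Origin: on the ring's axis at the aluminium ring's top, 134 mm above the stand's origin. Screwed over it is the black plastic seat collar (50 mm outside, 27 mm bore, flat top), set by hand to another height each time: its top face, the seat, lies 3 to 15 mm above this origin and stays there. Rigid.
- manual: Bystander: plain white booklet 148 x 105 x 12 mm lying on the bench; origin under its centre.
- controller: Bystander: black and grey electronics box 100 x 77 x 110 mm standing on the bench; origin on its underside, roughly central.
- master: Bystander: stepped round steel setting master, 54 mm diameter, 34 mm high; origin under its centre.

How it is judged:
By the outcome, as a careful person would: the job done as asked, in the order asked, and still so for the second after the job is handed in, with the robot touching nothing.
It also fails if it takes over 64 s, if anything falls off the work surface, if the arm or the gripper's body presses on something with over 40 N, if the wrist force passes 120 N, or if a joint passes its speed limit or range.

ROBOT

A 6-joint arm with a two-finger parallel gripper is mounted at the origin on the work surface. World frame = base frame: x ahead of the robot, y to its left, z up, the work surface at z = 0. Lengths are in mm, angles in rad, forces in N, time in s.
With the tool pointing down it reaches from about 300 to 775 mm from the base axis. Payload 14.6 kg.
Tool frame: the origin (TCP) lies at the very end of the fingers, on their centre line; the grasp point (between the pads) lies 19 mm behind it; z points along the fingers, x is the direction in which the jaws open and shut, and the axes are right-handed (so a half turn about z gives the same grasp; the last joint's range is limited). The gripper opens to 94 mm and grips with 3 to 60 N. Pads are 16 mm wide; open, the fingers measure 119 mm over their backs; the gripper's body (75 mm by 177 mm) begins 78 mm behind the grasp point.
Start: joints at [1.109, 0.3, 1.521, -0, 1.321, -0.067], TCP at [211.539, 507.681, 205.446] pointing down, gripper open.
Joint ranges: [-3.03, 3.03], [-0.79, 2.21], [0.23, 2.52], [-1.04, 4.18], [0, 3.07], [-2.55, 2.55]. Speed limits (rad/s): [2.22, 2.22, 2.57, 3.14, 3.14, 3.14].

INTERFACE

Orientations are given as [roll, pitch, yaw] about the fixed x, y, z axes, in that order (R = Rz(yaw) Ry(pitch) Rx(roll)).
In Python, from workcell import get_state, vision, order gives the robot as it stands.
- The arm moves only by the tool play_rows, never from a script. Its argument "moves" is a list of rows, each a list of 7 numbers: the turn, a rotation vector about the tool's x, y, z in rad, then the shift along the tool's x, y, z in mm, then the closure, from -1 (fully open) to 1 (shut). In form: [[rx, ry, rz, dx, dy, dz, claw], ...]. A call has 1 to 12 rows; each row shifts and turns the pose as measured when the row begins, along the tool's axes as they then stand; what a row does not reach is not made up. A row lasts 1/12 s, in which the tool goes at most 41.7 mm and 7.16 degrees, less where a joint would pass 70% of its speed; a pose out of reach is approached as far as the arm can. A call is refused whole if a number of a shift passes 41.7 or a number of a turn 0.125, either way. A call with a gripper value outside its range is refused whole. The fingers move at their own pace and stop on an object; "grip_force" is the grip in N (left out, the last holds). Time passes only in rows, so rows that do not move let the fingers close. It gives the time, the measured TCP pose, the force and the opening at its end, in the units of the state.
- get_state(): the state, without advancing time (a new reading comes with each control period).
- vision.read_camera(name): name is "scene" or "top"; returns a dict with "pixels" (384x512x3 uint8, blue, green, red), "mtx" (3x3 intrinsics, pixels), "k1" (the pictures are not rectified: a ray, as slopes to the right and down, at radius r is drawn at 1 + k1 r^2 times it, then the intrinsics apply), "origin" and "attitude" of the camera in the world. Camera axes: x right, y down, z forward; pixel columns grow to the right and rows downward; lengths in mm; the calibration is good to about 2 mm. A picture is of the moment at which its call begins. There is no depth.
- order.sign_off(): hands the job in, once; it reports no verdict.
The state is a dict: "clock": time; "joint_positions": joint angles; "joint_vel": joint speeds; "effort": joint torques, N m; "tool_pos": TCP position; "ee_rot": TCP orientation; "force": force on the tool from outside, world axes, zero at the start; "wrist_torque": the same for the moment, N m; "grip_width": opening from 0.0 (shut) to 1.0 (fully open).
Only numpy, scipy, OpenCV 4.12 (cv2) and the standard library are available. Lean on these libraries where they do the work, as an engineer would, in place of code of your own. Each camera call takes 0.05 s, during which the arm holds its last target.

## Working session

There is one attempt and no reset: what is moved stays moved. The work goes in short steps, Python scripts to look and compute and a tool call to move; the robot and the scene stay as the last step left them, time stands still between calls to the robot, and variables do not carry over. Pictures are saved under pics/ and viewed, and the job is handed in when it is done.

Besides the shell and the picture viewer there is one more tool, called after "Emit:" as a command line: name --pt "numbers of a row" for each row, then --argument value for the rest. play_rows: Moves the arm, as the interface text tells. Its arguments: {"type":"object","properties":{"moves":{"type":"array"},"grip_force":{"type":"number"}},"required":["moves"]}

```bash
mkdir -p pics; ls
cat > h.py <<'E'
import numpy as np, cv2
from workcell import get_state, vision, order
def cap(n):
    d=vision.read_camera(n); return d
E
python3 - <<'E'
from h import *
for n in ("scene","top"):
    d=cap(n); cv2.imwrite(f"pics/{n}0.png",d["pixels"]); np.save(n+"0.npy",d,allow_pickle=True)
    print(n,d["mtx"],d["k1"],d["origin"],d["attitude"])
print(get_state())
E
```

```text
pics
scene [[347.89561118   0.         254.48828274]
 [  0.         347.89561118 191.46211636]
 [  0.           0.           1.        ]] -0.032085401246930365 [1077.28660358  143.00955274  819.07545867] [-2.52230246  0.00631385  1.96548976]
top [[367.409958     0.         257.84825839]
 [  0.         367.409958   196.39155572]
 [  0.           0.           1.        ]] -0.011427834039425263 [510.68067744 -59.69843969 902.89911278] [-2.97841236 -0.01441508 -1.5595858 ]
{'clock': 0.1, 'joint_positions': array([ 1.10938634e+00,  3.00376186e-01,  1.52154682e+00, -2.22658233e-05,
        1.32068931e+00, -6.66041871e-02]), 'joint_vel': array([-0.00103974, -0.0020897 , -0.0024009 , -0.00147127,  0.0020186 ,
        0.0017567 ]), 'effort': array([-5.88285457e-04, -5.32648408e+01, -3.53275466e+01,  7.08730705e-02,
        2.35499628e-02, -9.11484358e-05]), 'tool_pos': array([211.44695193, 507.46531747, 204.95288304]), 'ee_rot': array([-3.14154631e+00,  1.01884133e-03,  1.17599607e+00]), 'force': array([ 0.06591748,  0.50982868, -0.28161385]), 'wrist_torque': array([-0.04432927,  0.00323718,  0.04099598]), 'grip_width': 1.0000244467871595}
```

View pics/scene0.png

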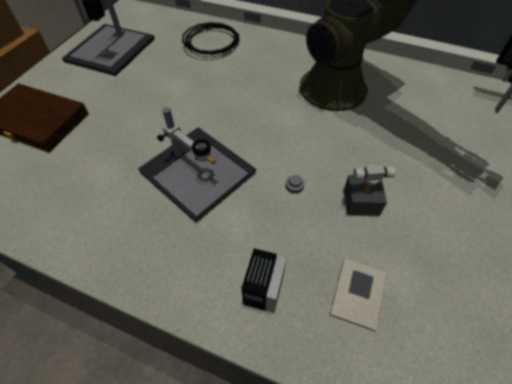

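View pics/top0.png

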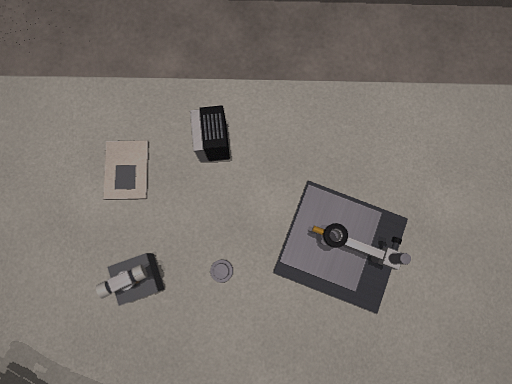

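The scene view shows the hammer at about (372,173) and the ring at (201,147). The top view shows the hammer at about (122,281) and the ring at (335,235). I'll zoom in next.

```bash
cat >> h.py <<'E'
from scipy.spatial.transform import Rotation as Ro
from scipy.optimize import least_squares
def Rm(a): return Ro.from_euler('xyz',a).as_matrix()
def ray(d,p):
    u=(np.array(p,float)-d["mtx"][:2,2])/[d["mtx"][0,0],d["mtx"][1,1]]
    s=u.copy()
    for _ in range(10): s=u/(1+d["k1"]*(s@s))
    v=Rm(d["attitude"])@np.r_[s,1]; return np.array(d["origin"]),v/np.linalg.norm(v)
def onplane(d,p,z):
    o,v=ray(d,p); return o+v*(z-o[2])/v[2]
def proj(d,P):
    c=(np.atleast_2d(P)-d["origin"])@Rm(d["attitude"]); s=c[:,:2]/c[:,2:]
    s=s*(1+d["k1"]*(s**2).sum(1,keepdims=True)); return s*[d["mtx"][0,0],d["mtx"][1,1]]+d["mtx"][:2,2]
def tri(da,pa,db,pb):
    o1,v1=ray(da,pa);o2,v2=ray(db,pb)
    t=np.linalg.lstsq(np.c_[v1,-v2],o2-o1,rcond=None)[0]
    a=o1+v1*t[0];b=o2+v2*t[1]; return (a+b)/2,np.linalg.norm(a-b)
def load(n): return np.load(n+".npy",allow_pickle=True).item()
def zoom(d,x,y,w,h,k,f):
    im=d["pixels"][y:y+h,x:x+w]; im=cv2.resize(im,None,fx=k,fy=k,interpolation=cv2.INTER_CUBIC)
    im=np.clip(im.astype(float)*1.3,0,255).astype(np.uint8)
    for i in range(0,w,10):
        cv2.line(im,(i*k,0),(i*k,6 if (x+i)%50 else 14),(0,0,255),1)
        if (x+i)%20==0: cv2.putText(im,str(x+i),(i*k,24),0,.4,(0,0,255),1)
    for i in range(0,h,10):
        cv2.line(im,(0,i*k),(6,i*k),(0,0,255),1)
        if (y+i)%20==0: cv2.putText(im,str(y+i),(8,i*k+4),0,.4,(0,0,255),1)
    cv2.imwrite(f,im)
E
python3 - <<'E'
from h import *
s=load("scene0");t=load("top0")
zoom(s,340,150,70,70,8,"pics/a.png");zoom(s,130,90,130,130,4,"pics/b.png")
zoom(t,90,240,80,70,8,"pics/c.png");zoom(t,270,170,150,150,4,"pics/d.png")
E
python3 - <<'E'
import cv2,numpy as np
a=[cv2.imread(f"pics/{i}.png") for i in "ab"]
E
```

```text
(no output)
```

View pics/a.png

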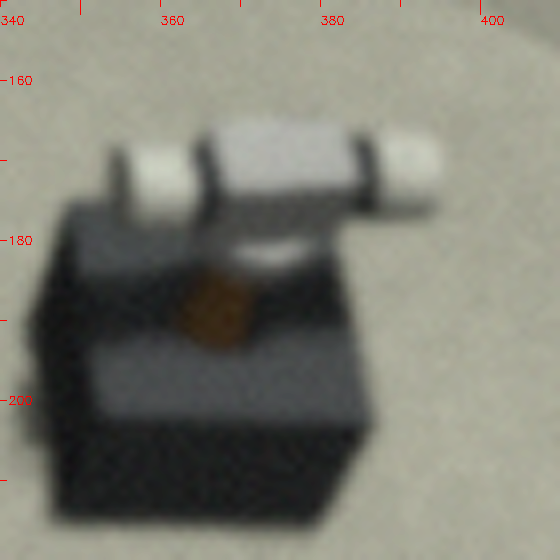

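View pics/b.png

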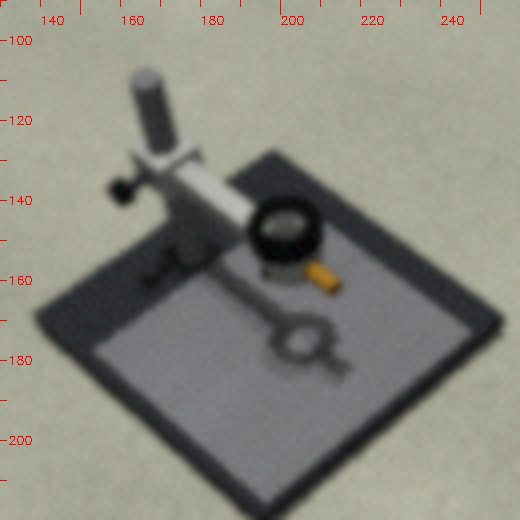

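View pics/c.png

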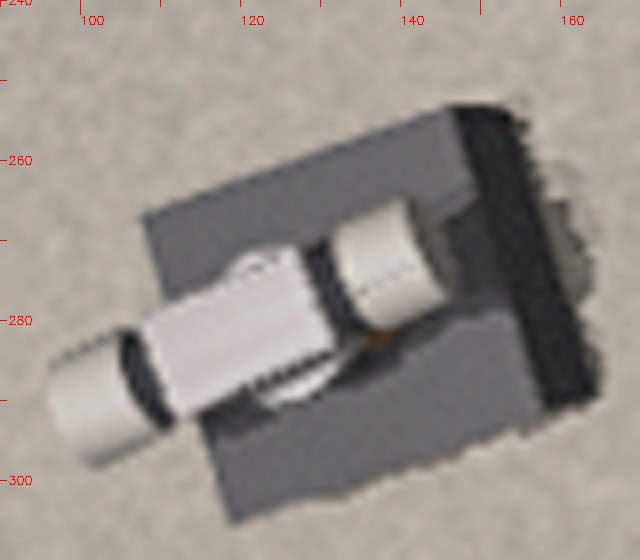

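View pics/d.png

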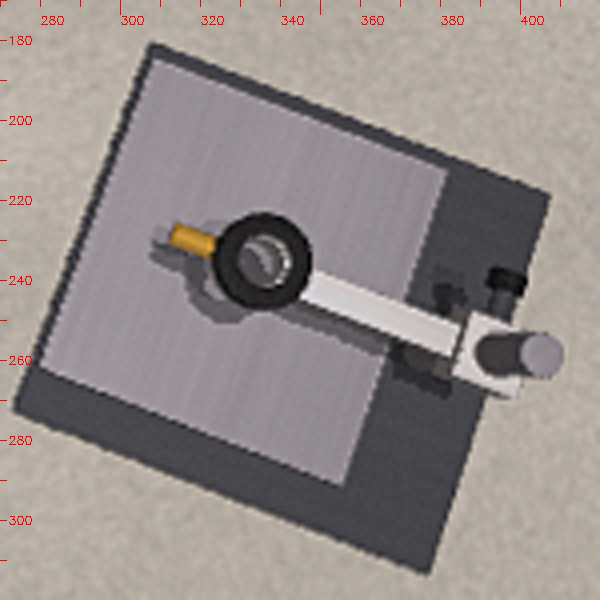

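Run:
```python
from h import *
np.set_printoptions(precision=1,suppress=True)
s=load("scene0");t=load("top0")
T=[(107.5,280.6),(126.9,270.6),(132.2,282.8),(112.2,292.2)]
S=[(366.5,166.2),(383.1,165.6),(384.7,173.5),(367.3,174.4)]
print("top on z150");[print(onplane(t,p,150)) for p in T]
print("scene");[print(onplane(s,p,150)) for p in S]
# column top
print("col",tri(t,(405,258.3),s,(163.8,109.5)))
print("collar",tri(t,(335.2,235.2),s,(201.5,147.2)), onplane(t,(335.2,235.2),147))
print("blk corners top z70",[onplane(t,p,70) for p in [(107.8,266.8),(136.5+10,253),(118.8,305),(157,290)]])
print("scene blk top",[onplane(s,p,70) for p in [(351.5,202.3),(385.8,203),(349,175.5)]])
# plate corners
print("plate top",[onplane(t,p,20) for p in [(308,181),(407.3,219),(377,313.5),(273.5,272.5)]])
print("plate sc",[onplane(s,p,20) for p in [(138.5,169.5),(196,218),(253.5,170),(198,128)]])
```

```text
top on z150
[460.5 228.9 150. ]
[480.5 191.5 150. ]
[456.8 179.4 150. ]
[438.1 217.9 150. ]
scene
[461.  184.3 150. ]
[443.1 222.4 150. ]
[466.9 230.7 150. ]
[486.1 191.6 150. ]
col (array([ 512.2, -354.9,  195. ]), np.float64(6.358462622893027))
collar (array([ 556.5, -229.5,  144.9]), np.float64(0.5286367858952808)) [ 556.5 -229.2  147. ]
blk corners top z70 [array([485.1, 261.1,  70. ]), array([516.4, 177.2,  70. ]), array([403.3, 231. ,  70. ]), array([436.2, 149.4,  70. ])]
scene blk top [array([522.5, 178.7,  70. ]), array([490.8, 261.7,  70. ]), array([438.4, 151.7,  70. ])]
plate top [array([ 696.2, -193.6,   20. ]), array([ 605.4, -434.6,   20. ]), array([ 383.5, -351.5,   20. ]), array([ 474.8, -109.7,   20. ])]
plate sc [array([ 610.6, -430.5,   20. ]), array([ 693.7, -192.1,   20. ]), array([ 482.7, -113.3,   20. ]), array([ 389.2, -348.2,   20. ])]
```

Run:
```python
from h import *
np.set_printoptions(precision=1,suppress=True)
s=load("scene0");t=load("top0")
T=[(107.5,280.6),(126.9,270.6),(132.2,282.8),(112.2,292.2)]
S=[(384.7,173.5),(367.3,174.4),(366.5,166.2),(383.1,165.6)]
P=[tri(t,a,s,b) for a,b in zip(T,S)]
for p in P: print(p)
P=np.array([p[0] for p in P]);print(P.mean(0))
d=(P[1]-P[0]+P[2]-P[3])/2; print(d,np.arctan2(d[1],d[0]))
# masks of white/aluminium head
for n,d,(x,y,w,h) in (("t",t,(90,240,80,70)),("s",s,(340,150,70,70))):
    im=d["pixels"][y:y+h,x:x+w].astype(int)
    print(n); print(im[:,:, :].max(2)[::4,::4])
```

```text
(array([460. , 231.7, 142.4]), np.float64(0.07431042706502287))
(array([480.5, 192.7, 144.1]), np.float64(1.544358918145472))
(array([455.8, 183.2, 143.4]), np.float64(3.2887488601761894))
(array([436.9, 222. , 142.6]), np.float64(2.74455360305231))
[458.3 207.4 143.1]
[ 19.7 -38.9   1.3] -1.102207078572511
t
[[136 138 133 132 131 136 138 132 135 137 137 139 139 140 134 140 144 144
  135 141]
 [137 136 135 136 138 136 142 138 132 140 141 135 138 134 139 140 137 138
  143 140]
 [130 139 131 138 138 140 142 140 137 139 137 139 141 140 141 140 146 138
  140 135]
 [141 136 141 136 136 134 139 138 136 146 135 137 139 142 139 145 123 139
  141 136]
 [138 136 134 138 136 134 145 139 131 135 139 138  77  83  75  34  54 145
  137 137]
 [134 137 137 139 139 133 139 144 140  92  80  83  84  84  87  31  31 126
  141 135]
 [134 142 138 139 139 140  92  80  81  81  83  83  81  78  71  32  34 114
  121 140]
 [134 139 134 140 141  82  82  82  82  82  81 131 146  62  43  40  32  59
  121 138]
 [140 139 133 140 141  79  82  82 151 156  47 159 159 136  61  44  31  28
   88 140]
 [139 136 139 138 141  8
[... 1394 characters left out ...]
132 129 131 126 128 129]
 [131  85  21  29  28  28  30  40  31  23  24 111 126 131 131 128 129 129]
 [126  41  19  25  28  23  39  42  23  32  32  93 130 132 130 133 130 127]
 [126  53  16  48  54  60  54  48  56  58  59  74 135 131 132 133 132 134]
 [123  53  22  50  60  61  59  60  62  62  60  62 130 132 131 135 133 134]
 [115  49  20  30  37  38  40  41  45  47  45  52 125 131 134 136 135 129]
 [120  88  19  23  27  21  26  24  23  26  25  60 131 132 134 134 132 133]
 [126 115  20  26  25  24  25  27  24  26  29 120 127 136 132 134 131 136]
 [132 120  47  38  39  39  35  32  30  34  73 127 129 133 130 131 132 131]
 [129 126 129 128 127 127 129 129 119 124 129 130 129 133 128 132 133 135]]
```

Both views show the head's top face, triangulated at about (459,206,145), with its long axis at −1.10 rad. I'll turn the jaw to yaw ≈ 0.469 and travel over it.

Emit:
play_rows --pt "0 0 0.118 0 0 0 -1" --pt "0 0 0.118 0 0 0 -1" --pt "0 0 0.118 0 0 0 -1" --pt "0 0 0.118 0 0 0 -1" --pt "0 0 0.118 0 0 0 -1" --pt "0 0 0.118 0 0 0 -1" --pt "0 0 0 0 0 0 -1" --grip_force 30

```text
clock: 0.68
tool_pos: [210.9, 506.5, 202.5]
ee_rot: [3.138, 0.005, 0.435]
force: [0.3, -0.1, 0.2]
grip_width: 0.999
```

```bash
cat >> h.py <<'E'
def goto(x,y,z=None,yaw=None):
    st=get_state(); p=st["tool_pos"]; R=Rm(st["ee_rot"])
    d=np.array([x,y,p[2] if z is None else z])-p
    print("pos",p.round(2),"rpy",st["ee_rot"].round(4),"F",st["force"].round(2),"w",round(st["grip_width"],3),"t",round(st["clock"],2))
    print("tool shift",(R.T@d).round(2),"norm",np.linalg.norm(d).round(1))
    if yaw is not None:
        rv=(Ro.from_matrix(R).inv()*Ro.from_euler('xyz',[np.pi,0,yaw])).as_rotvec(); print("turn",rv.round(4))
E
python3 - <<'E'
from h import *
goto(459,206,205,0.469)
t=load("top0")
a=onplane(t,(99,293.8),135);b=onplane(t,(143.5,270.6),135);d=b-a;print(a,b,np.arctan2(d[1],d[0]),(a+b)/2)
E
```

```text
pos [210.93 506.47 202.49] rpy [3.1378 0.0048 0.4352] F [ 0.3  -0.11  0.24] w 0.999 t 0.68
tool shift [ 98.24 377.06  -1.55] norm 389.7
turn [ 0.0037  0.0048 -0.0337]
[433.14899229 249.80913634 135.        ] [480.32442377 162.69606576 135.        ] -1.0744695654740342 [456.73670803 206.25260105 135.        ]
```

Emit:
play_rows --pt "0.004 0.005 -0.04 9.8 37.6 0 -1" --pt "0 0 0 9.8 37.6 0 -1" --pt "0 0 0 9.8 37.6 0 -1" --pt "0 0 0 9.8 37.6 0 -1" --pt "0 0 0 9.8 37.6 0 -1" --pt "0 0 0 9.8 37.6 0 -1" --pt "0 0 0 9.8 37.6 0 -1" --pt "0 0 0 9.8 37.6 0 -1" --pt "0 0 0 9.8 37.6 0 -1" --pt "0 0 0 9.8 37.6 0 -1" --pt "0 0 0 0 0 0 -1"

```text
clock: 1.6
tool_pos: [483.7, 208.4, 200.1]
ee_rot: [3.141, 0.003, 0.534]
force: [0.1, 0.3, 0.0]
grip_width: 0.998
```

Run:
```python
from h import *
goto(459,206,200,0.48)
for n in ("scene","top"):
    d=cap(n); np.save(n+"1.npy",d,allow_pickle=True)
zoom(load("scene1"),300,100,120,110,5,"pics/e.png");zoom(load("top1"),70,220,120,100,5,"pics/f.png")
```

```text
pos [483.7  208.43 200.12] rpy [3.1411e+00 2.7000e-03 5.3400e-01] F [0.11 0.29 0.04] w 0.998 t 1.6
tool shift [-22.49 -10.48   0.18] norm 24.8
turn [0.0006 0.0027 0.054 ]
```

View pics/e.png

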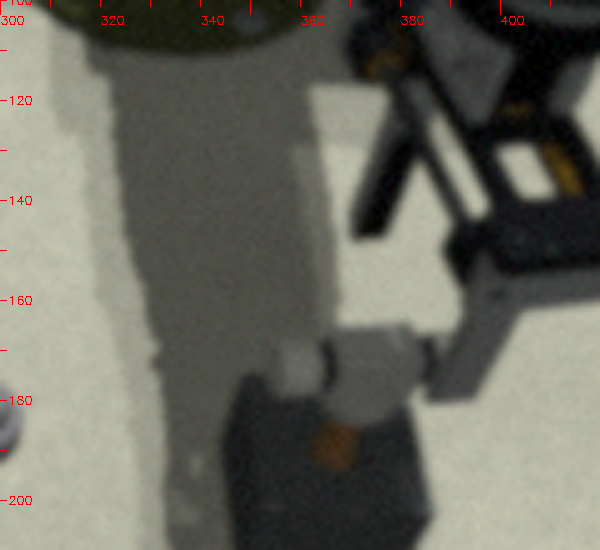

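View pics/f.png

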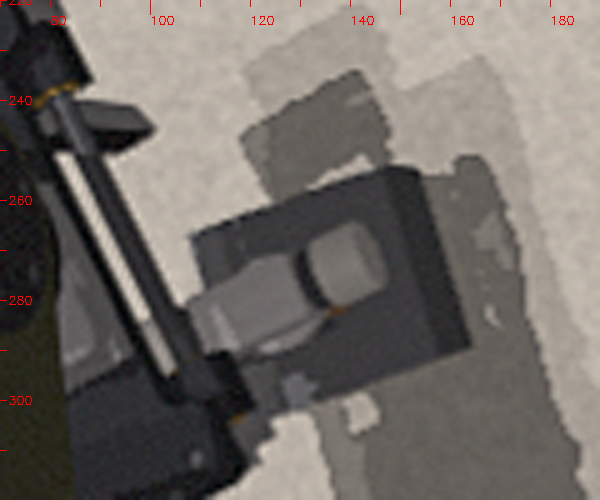

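Run:
```python
from h import *
s=load("scene1");st=get_state();R=Rm(st["ee_rot"]);p=st["tool_pos"]
for sx in(-59.5,-47,47,59.5):
  for sy in (-8,8): print(sx,sy,proj(s,p+R@[sx,sy,0]).round(1), proj(load("top1"),p+R@[sx,sy,0]).round(1))
```

```text
-59.5 -8 [[376.4 143.1]] [[117.5 301.8]]
-59.5 8 [[370.1 143.8]] [[125.3 297.4]]
-47 -8 [[378.2 146.9]] [[114.5 295.8]]
-47 8 [[371.8 147.6]] [[122.3 291.4]]
47 -8 [[392.4 177.5]] [[ 92.3 251.3]]
47 8 [[385.7 178.3]] [[ 99.9 247.1]]
59.5 -8 [[394.5 181.9]] [[ 89.4 245.5]]
59.5 8 [[387.7 182.7]] [[ 97.  241.3]]
```

Run:
```python
from h import *
np.set_printoptions(precision=1,suppress=True)
s=load("scene0");t=load("top0")
print(tri(t,(146.5,253.5),s,(351.8,202.3)),tri(t,(107.8,266.8),s,(385.8,203)),tri(t,(157,291),s,(349,175.5)))
print(tri(t,(157,291),s,(349,175.5)))
goto(458.5,206.5,128,0.48)
```

```text
(array([515.3, 179.8,  60.7]), np.float64(0.17709423592772475)) (array([485. , 263.3,  63. ]), np.float64(1.055629208330572)) (array([433.4, 151.3,  63.8]), np.float64(1.0393266108622197))
(array([433.4, 151.3,  63.8]), np.float64(1.0393266108622197))
pos [481.  211.7 200.1] rpy [-3.1  0.   0.5] F [-0.5  0.7 -0.7] w 1.0 t 1.7
tool shift [-21.8  -7.   72.2] norm 75.7
turn [-0.   0.   0.1]
```

Emit:
play_rows --pt "0 0 0.05 -11 -3.5 0 -1" --pt "0 0 0 -11 -3.5 0 -1" --pt "0 0 0 0 0 0 -1"

```text
clock: 1.95
tool_pos: [455.9, 208.9, 199.4]
ee_rot: [-3.14, 0.005, 0.491]
force: [-0.5, -0.7, 0.0]
grip_width: 0.996
```

Run:
```python
from h import *
goto(458.5,206.5,121,0.48)
```

```text
pos [455.89 208.85 199.44] rpy [-3.1404  0.0048  0.4913] F [-0.55 -0.69  0.03] w 0.996 t 1.95
tool shift [ 1.56  3.4  78.43] norm 78.5
turn [-0.0012  0.0048  0.0113]
```

Emit:
play_rows --pt "-0.001 0.005 0.01 1.6 3.4 15 -1" --pt "0 0 0 0 0 15 -1" --pt "0 0 0 0 0 15 -1" --pt "0 0 0 0 0 15 -1" --pt "0 0 0 0 0 10 -1" --pt "0 0 0 0 0 6 -1" --pt "0 0 0 0 0 0 -1" --pt "0 0 0 0 0 0 -1"

```text
clock: 2.62
tool_pos: [457.1, 214.0, 122.2]
ee_rot: [-3.141, -0.005, 0.504]
force: [-0.7, 0.0, 0.4]
grip_width: 1.0
```

Run:
```python
from h import *
goto(458.5,206.5,121,0.48)
for n in ("scene",):
    d=cap(n); np.save(n+"2.npy",d,allow_pickle=True)
zoom(load("scene2"),320,110,100,110,6,"pics/g.png")
```

```text
pos [457.07 213.96 122.22] rpy [-3.1413 -0.0047  0.5038] F [-0.66  0.04  0.43] w 1.0 t 2.62
tool shift [-2.35  7.22  1.21] norm 7.7
turn [-0.0004 -0.0047  0.0238]
```

View pics/g.png

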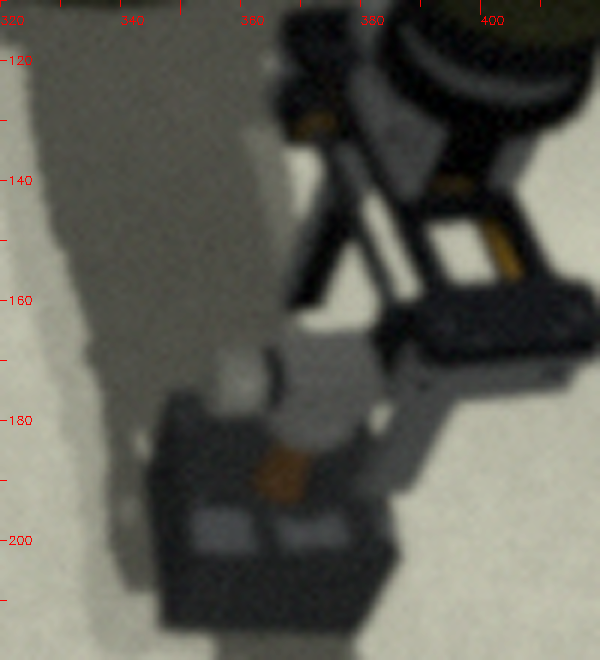

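Emit:
play_rows --pt "0 0.005 0.024 -2.4 7.2 1 -1" --pt "0 0 0 0 0 0 -1" --pt "0 0 0 0 0 0 -1"

```text
clock: 2.92
tool_pos: [459.4, 206.1, 122.9]
ee_rot: [-3.141, -0.013, 0.478]
force: [-0.3, 0.8, 0.5]
grip_width: 1.001
```

Run:
```python
from h import *
goto(458.5,206.5,121,0.48)
```

```text
pos [459.38 206.09 122.91] rpy [-3.1415 -0.013   0.4777] F [-0.34  0.79  0.45] w 1.001 t 2.92
tool shift [-0.61 -0.76  1.9 ] norm 2.1
turn [-0.0001 -0.013  -0.0023]
```

Emit:
play_rows --pt "0 -0.013 0 -0.6 -0.8 1.5 -1" --pt "0 0 0 0 0 0 -1" --pt "0 0 0 0 0 0 -1"

```text
clock: 3.17
tool_pos: [458.9, 206.3, 122.2]
ee_rot: [3.142, -0.0, 0.477]
force: [0.4, -0.2, -0.3]
grip_width: 0.999
```

Run:
```python
from h import *
goto(458.5,206.5,121.5,0.48)
```

```text
pos [458.9  206.28 122.22] rpy [ 3.1415e+00 -2.0000e-04  4.7670e-01] F [ 0.44 -0.25 -0.25] w 0.999 t 3.17
tool shift [-0.25 -0.37  0.72] norm 0.8
turn [ 0.0001 -0.0002 -0.0033]
```

Well aligned. I'll close with 30 N.

Emit:
play_rows --pt "0 0 0 0 0 0 0.2" --pt "0 0 0 0 0 0 0.4" --pt "0 0 0 0 0 0 0.6" --pt "0 0 0 0 0 0 0.8" --pt "0 0 0 0 0 0 1" --pt "0 0 0 0 0 0 1" --pt "0 0 0 0 0 0 1" --pt "0 0 0 0 0 0 1" --pt "0 0 0 0 0 0 1" --grip_force 30

```text
clock: 3.92
tool_pos: [458.9, 206.5, 122.2]
ee_rot: [3.142, -0.0, 0.477]
force: [0.8, 0.4, 0.6]
grip_width: 0.403
```

Run:
```python
from h import *
goto(458.5,206.5,121.5,0.48); print(get_state()["wrist_torque"])
```

```text
pos [458.9  206.49 122.24] rpy [ 3.1416e+00 -2.0000e-04  4.7720e-01] F [0.8  0.38 0.64] w 0.403 t 3.92
tool shift [-0.35 -0.19  0.74] norm 0.8
turn [ 0.     -0.0002 -0.0028]
[-0.05892193 -0.01426916 -0.09213997]
```

Emit:
play_rows --pt "0 0 0 0 0 0 1" --pt "0 0 0 0 0 0 1" --pt "0 0 0 0 0 0 1" --pt "0 0 0 0 0 0 1"

```text
clock: 4.25
tool_pos: [458.9, 206.5, 122.3]
ee_rot: [3.141, -0.0, 0.477]
force: [-0.4, -0.5, -0.7]
grip_width: 0.293
```

Run:
```python
from h import *
goto(458.5,206.5,121.5,0.48); print(get_state()["wrist_torque"])
```

```text
pos [458.94 206.5  122.25] rpy [ 3.1415e+00 -4.0000e-04  4.7720e-01] F [-0.35 -0.54 -0.66] w 0.293 t 4.25
tool shift [-0.39 -0.2   0.75] norm 0.9
turn [ 0.0001 -0.0004 -0.0028]
[-0.10525967  0.01689061 -0.03070515]
```

Closed at 27.5 mm, so it's on the 28 mm head. I'll firm the grip and lift straight up.

Emit:
play_rows --pt "0 0 0 0 0 0 1" --pt "0 0 0 0 0 0 1" --pt "0 0 0 0 0 -5 1" --pt "0 0 0 0 0 -10 1" --pt "0 0 0 0 0 -15 1" --pt "0 0 0 0 0 -15 1" --pt "0 0 0 0 0 -15 1" --pt "0 0 0 0 0 -15 1" --pt "0 0 0 0 0 -15 1" --pt "0 0 0 0 0 0 1" --grip_force 45

```text
clock: 5.08
tool_pos: [457.7, 206.1, 219.7]
ee_rot: [-3.141, 0.003, 0.477]
force: [1.0, -0.3, -1.6]
grip_width: 0.298
```

Emit:
play_rows --pt "0 0 0 0 0 -15 1" --pt "0 0 0 0 0 -20 1" --pt "0 0 0 0 0 -20 1" --pt "0 0 0 0 0 -20 1" --pt "0 0 0 0 0 -10 1" --pt "0 0 0 0 0 0 1" --pt "0 0 0 0 0 0 1" --pt "0 0 0 0 0 0 1"

```text
clock: 5.75
tool_pos: [456.3, 205.5, 305.0]
ee_rot: [-3.141, 0.007, 0.477]
force: [0.1, 0.0, -2.5]
grip_width: 0.298
```

Run:
```python
from h import *
goto(556.5,-229.5,None,-0.36)
for n in ("scene","top"):
    d=cap(n); np.save(n+"3.npy",d,allow_pickle=True)
zoom(load("scene3"),320,60,110,120,5,"pics/i.png");zoom(load("top3"),50,220,120,100,5,"pics/j.png")
```

```text
pos [456.29 205.53 305.04] rpy [-3.1407  0.0071  0.4772] F [ 0.11  0.05 -2.51] w 0.298 t 5.75
tool shift [-1.1080e+02  4.3245e+02  4.1000e-01] norm 446.4
turn [0.0021 0.007  0.8372]
```

View pics/i.png

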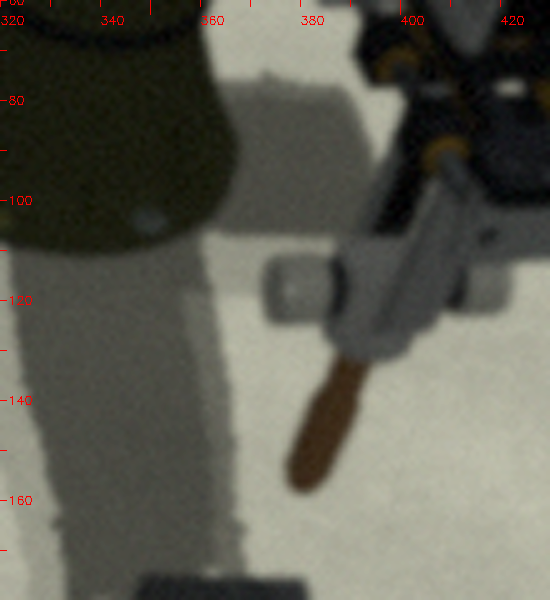

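View pics/j.png

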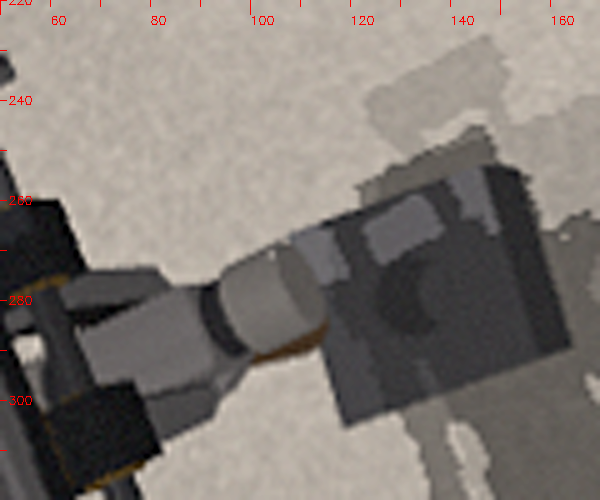

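Run:
```python
from h import *
s=load("scene3");t=load("top3");st=get_state();R=Rm(st["ee_rot"]);p=st["tool_pos"]
for z in (-13,15,53,115): # along tool z from TCP
  for dy in (-3,0,3): print(z,dy,proj(s,p+R@[0,dy,z]).round(1),proj(t,p+R@[0,dy,z]).round(1))
b=s["pixels"].astype(int);m=((b[:,:,2]-b[:,:,0])>18).astype(np.uint8)
m[:126]=0;m[:,:370]=0;m[165:]=0;m[:,400:]=0
ys,xs=np.nonzero(m);print(len(xs))
for y in range(128,162,2):
    r=xs[ys==y]
    if len(r):print(y,r.min(),r.max(),r.mean())
(vx,vy,x0,y0)=cv2.fitLine(np.c_[xs,ys].astype(np.float32),cv2.DIST_HUBER,0,.01,.01).ravel();print(vx/vy,x0,y0)
a=proj(s,p+R@[0,0,25])[0];c=proj(s,p+R@[0,0,115])[0];print("pred slope",(c-a)[0]/(c-a)[1],a,c)
```

```text
-13 -3 [[398.6 116.5]] [[ 78.4 291.3]]
-13 0 [[397.2 116.6]] [[ 80.2 290.4]]
-13 3 [[395.8 116.6]] [[ 82.  289.5]]
15 -3 [[394.3 126.1]] [[ 86.5 289.9]]
15 0 [[393.  126.2]] [[ 88.2 289. ]]
15 3 [[391.6 126.3]] [[ 89.9 288.2]]
53 -3 [[389.  138.4]] [[ 96.4 288.1]]
53 0 [[387.7 138.5]] [[ 98.  287.3]]
53 3 [[386.4 138.5]] [[ 99.6 286.5]]
115 -3 [[381.  156.4]] [[110.2 285.6]]
115 0 [[379.8 156.5]] [[111.7 284.9]]
115 3 [[378.6 156.6]] [[113.2 284.2]]
199
132 388 389 388.5
134 387 392 389.5
136 386 392 389.0
138 384 391 387.5
140 383 391 387.0
142 382 390 386.0
144 382 390 386.0
146 380 389 384.5
148 380 387 383.5
150 379 387 383.0
152 378 386 382.0
154 378 384 381.0
156 378 383 380.5
-0.45167506 385.03925 144.76598
pred slope -0.43499317541040966 [391.54657682 129.53197988] [379.82273943 156.48375306]
```

Emit:
play_rows --pt "0.002 0.007 0.12 0 0 0 1" --pt "0 0 0.12 0 0 0 1" --pt "0 0 0.12 0 0 0 1" --pt "0 0 0.12 0 0 0 1" --pt "0 0 0.12 0 0 0 1" --pt "0 0 0.12 0 0 0 1" --pt "0 0 0.117 0 0 0 1" --pt "0 0 0 0 0 0 1" --pt "0 0 0 0 0 0 1"

```text
clock: 6.6
tool_pos: [454.5, 204.9, 296.5]
ee_rot: [3.134, 0.012, -0.393]
force: [-0.2, -0.3, -2.1]
grip_width: 0.292
```

Run:
```python
from h import *
goto(556.5,-229.5,305,-0.36)
```

```text
pos [454.53 204.85 296.47] rpy [ 3.1344  0.0116 -0.3927] F [-0.15 -0.3  -2.11] w 0.292 t 6.6
tool shift [260.33 362.33  -8.94] norm 446.2
turn [ 0.007   0.0117 -0.0327]
```

Emit:
play_rows --pt "0.004 0.006 -0.016 21.7 30.2 -1 1" --pt "0.003 0.006 -0.016 21.7 30.2 -1 1" --pt "0 0 0 21.7 30.2 -1 1" --pt "0 0 0 21.7 30.2 -1 1" --pt "0 0 0 21.7 30.2 -1 1" --pt "0 0 0 21.7 30.2 -1 1" --pt "0 0 0 21.7 30.2 -1 1" --pt "0 0 0 21.7 30.2 -1 1" --pt "0 0 0 21.7 30.2 -1 1" --pt "0 0 0 15 21 0 1" --pt "0 0 0 8 12 0 1" --pt "0 0 0 0 0 0 1"

```text
clock: 7.6
tool_pos: [560.0, -172.1, 299.2]
ee_rot: [3.141, 0.007, -0.299]
force: [0.5, 0.9, -4.0]
grip_width: 0.295
```

Emit:
play_rows --pt "0 0 0 0 0 0 1" --pt "0 0 0 0 0 0 1"

```text
clock: 7.77
tool_pos: [559.7, -172.3, 297.9]
ee_rot: [3.141, 0.009, -0.295]
force: [-0.7, -0.1, -1.7]
grip_width: 0.295
```

Run:
```python
from h import *
goto(556.5,-229.5,305,-0.36)
```

```text
pos [ 559.69 -172.3   297.91] rpy [ 3.141   0.0088 -0.2946] F [-0.71 -0.06 -1.67] w 0.295 t 7.77
tool shift [13.49 55.66 -7.18] norm 57.7
turn [0.0009 0.0088 0.0654]
```

Emit:
play_rows --pt "0.001 0.008 0.06 4.5 15 -2 1" --pt "0 0 0 2.5 15 -2 1" --pt "0 0 0 2.5 15 -2 1" --pt "0 0 0 2 8 -1 1" --pt "0 0 0 0 0 -0.6 1" --pt "0 0 0 0 0 -0.6 1"

```text
clock: 8.27
tool_pos: [552.9, -222.9, 306.8]
ee_rot: [-3.141, 0.001, -0.343]
force: [0.6, 0.6, -2.0]
grip_width: 0.289
```

Run:
```python
from h import *
goto(556.5,-229.5,290,-0.36)
```

```text
pos [ 552.88 -222.89  306.77] rpy [-3.1406e+00  7.0000e-04 -3.4340e-01] F [ 0.64  0.63 -2.04] w 0.289 t 8.27
tool shift [ 5.65  5.02 16.76] norm 18.4
turn [-0.001   0.0007  0.0165]
```

Emit:
play_rows --pt "-0.001 0.001 0.016 5.6 5 6 1" --pt "0 0 0 0 0 6 1" --pt "0 0 0 0 0 4 1" --pt "0 0 0 0 0 -0.4 1" --pt "0 0 0 0 0 -0.4 1"

```text
clock: 8.68
tool_pos: [557.3, -228.0, 289.2]
ee_rot: [-3.141, 0.001, -0.358]
force: [0.0, 1.1, -1.5]
grip_width: 0.297
```

Run:
```python
from h import *
goto(556.5,-229.5,288,-0.36)
for n in ("scene","top"):
    d=cap(n); np.save(n+"4.npy",d,allow_pickle=True)
zoom(load("scene4"),150,60,130,120,5,"pics/k.png");zoom(load("top4"),290,180,120,100,6,"pics/l.png")
```

```text
pos [ 557.25 -227.96  289.18] rpy [-3.1412e+00  7.0000e-04 -3.5830e-01] F [ 0.03  1.07 -1.53] w 0.297 t 8.68
tool shift [-0.16  1.7   1.18] norm 2.1
turn [-0.0004  0.0007  0.0017]
```

View pics/k.png

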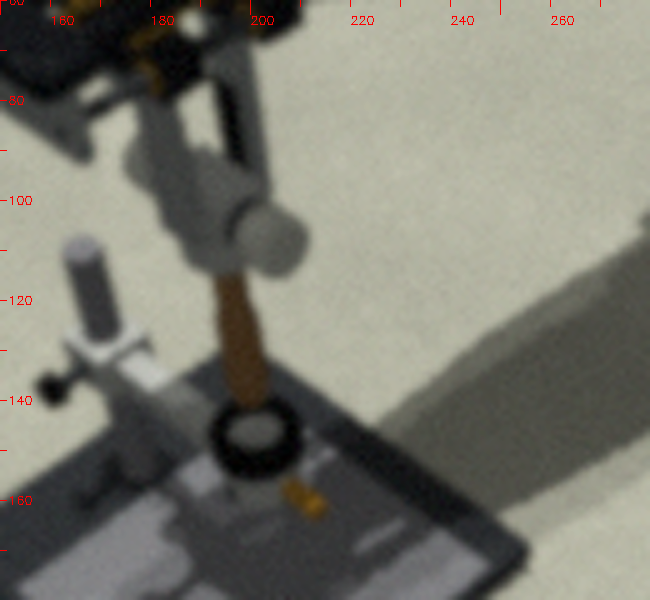

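View pics/l.png

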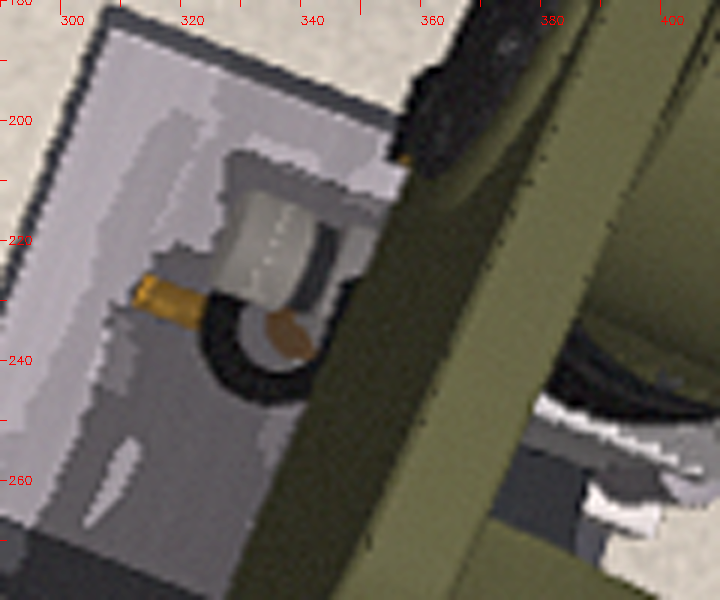

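```bash
cat > ring.py <<'E'
from h import *
np.set_printoptions(precision=2,suppress=True)
def edge(d,c,rmax,thr):
    # radial dark->light outer edge, subpixel
    g=cv2.GaussianBlur(d["pixels"],(0,0),.6).max(2).astype(np.float32)
    out=[]
    for a in np.deg2rad(np.arange(0,360,5)):
        r=np.arange(4,rmax,.1).astype(np.float32)
        v=cv2.remap(g,(c[0]+r*np.cos(a)).astype(np.float32)[None],(c[1]+r*np.sin(a)).astype(np.float32)[None],cv2.INTER_LINEAR)[0]
        dark=np.nonzero(v<thr)[0]
        if len(dark)==0: continue
        i=dark[0]
        while i<len(v) and v[i]<thr: i+=1
        if i<len(v): out.append((c[0]+r[i]*np.cos(a),c[1]+r[i]*np.sin(a)))
    return np.array(out)
res={}
for n,c,rm,thr in (("scene0",(201.5,146.5),14,70),("top0",(335,235.2),18,75)):
    d=load(n); E=edge(d,c,rm,thr)
    for z in (142,146,150,154):
        P=np.array([onplane(d,p,z)[:2] for p in E])
        vw=P.mean(0)-np.array(d["origin"])[:2]; vw/=np.linalg.norm(vw)
        f=least_squares(lambda q:np.linalg.norm(P-q,axis=1)-25,P.mean(0),loss="soft_l1",f_scale=.5)
        k=((P-f.x)@vw)>-3  # far half and sides only
        for _ in range(3):
            f=least_squares(lambda q:np.linalg.norm(P[k]-q,axis=1)-25,f.x,loss="soft_l1",f_scale=.5); k=((P-f.x)@vw)>-3
        rr=np.linalg.norm(P[k]-f.x,axis=1)-25
        print(n,z,f.x,k.sum(),"res med",np.median(abs(rr)),rr.round(1)[::3])
E
python3 ring.py
```

```text
scene0 142 [ 530.64 -240.96] 8 res med 0.43562211395554584 [ 0.9  0.6 -0.1]
scene0 146 [ 534.12 -238.42] 8 res med 0.47712495386840637 [ 0.8  0.7 -0.2]
scene0 150 [ 537.59 -235.88] 8 res med 0.5156781842559752 [ 0.7  0.8 -0.3]
scene0 154 [ 541.06 -233.34] 8 res med 0.549561238740095 [ 0.6  0.8 -0.4]
top0 142 [ 552.93 -215.12] 53 res med 1.6116548645394708 [ 0.7  0.4 -1.3 -3.1 -4.   5.1  0.4 -2.2 -5.2 -1.1  2.1  6.3 -2.9 -1.4
 -0.   0.7  0.5  1.2]
top0 146 [ 552.66 -214.16] 53 res med 1.6224348950825664 [ 0.8  0.4 -1.3 -3.1 -4.   5.   0.3 -2.3 -5.3 -1.2  2.   6.2 -2.8 -1.4
 -0.   0.7  0.6  1.2]
top0 150 [ 552.4 -213.2] 53 res med 1.5396893026955816 [ 0.8  0.4 -1.2 -3.  -4.   4.9  0.2 -2.4 -5.4 -1.3  1.9  6.2 -2.8 -1.4
 -0.   0.7  0.6  1.2]
top0 154 [ 552.15 -212.24] 53 res med 1.4678431467507416 [ 0.8  0.5 -1.2 -3.  -4.   4.8  0.1 -2.5 -5.5 -1.4  1.8  6.1 -2.8 -1.4
 -0.   0.7  0.6  1.2]
```

Run:
```python
from h import *
np.set_printoptions(linewidth=200)
for n,(x,y,w,h) in (("scene0",(188,135,28,28)),("top0",(318,218,34,34))):
    print(load(n)["pixels"][y:y+h,x:x+w].max(2))
```

```text
[[ 50  38  41  39  36  37  36  36  37  37  39  39  36  39  38  38  37  37  41  47  58  73  96 114 126 128 129 131]
 [ 62  46  40  35  36  35  36  35  37  36  37  38  37  39  35  38  41  40  36  39  41  49  70  90 109 118 126 128]
 [ 95  67  49  41  40  34  36  37  35  36  36  37  33  36  36  33  36  37  38  37  38  39  45  60  79  98 113 120]
 [121 100  76  53  42  39  35  35  36  35  33  31  34  28  31  31  33  30  35  36  36  39  39  45  52  65  89 108]
 [136 126 109  85  61  44  38  35  34  27  22  22  19  19  19  21  23  25  28  35  37  38  36  40  42  45  60  84]
 [141 140 132 118  88  61  40  30  20  17  15  17  14  14  15  10  11  17  14  22  33  35  35  39  40  40  43  56]
 [142 141 145 136 115  77  43  22  15  14  11  10  12  13  15  13  14  11  11  17  22  32  36  37  37  37  41  38]
 [141 145 145 136 116  78  35  15  11  13  18  23  27  27  26  26  19  18  13  14  16  24  31  35  39  38  36  35]
 [136 141 140 127  97  53  22  15  18  26  33  43  47  49  48  47  41  27  18  11  12  19  31  34  36  41  37  38]
 [117 130 131 109  72  34  16  16  32  47  49  54  60  58  59  61
[... 1612 characters left out ...]
57  58  72  95 112 124 126 122 116 102  92  90]
 [ 52  64  73  84  90  90  84  66  52  53  58  55  55  55  57  53  58  54  64  84  99 111 124 129 125 114  97  91]
 [ 49  51  57  66  82  90  88  81  72  69  67  62  64  59  58  58  62  61  67  75  81  93 109 116 118 105  89  82]
 [ 45  51  51  56  68  78  86  89  87  86  84  81  74  73  69  73  72  76  80  84  79  83  92 101  98  83  69  75]
 [ 42  44  47  54  56  64  72  82  86  92  91  91  88  87  91  85  86  93  88  87  88  85  83  83  74  61  66  77]]
[[121 117 117 ... 119 116 117]
 [118 115 118 ... 115 115 119]
 [117 116 115 ... 115 117 119]
 ...
 [118 120 124 ...  65  63  61]
 [120 118 120 ...  77  77  77]
 [118 120 118 ...  73  75  74]]
```

```bash
cat > ring.py <<'E'
from h import *
np.set_printoptions(precision=2,suppress=True)
def fit(n,z,c0,sig):
    d=load(n); g=cv2.GaussianBlur(d["pixels"],(0,0),sig).max(2).astype(np.float32)
    c=np.array(c0,float)
    for it in range(6):
        o=np.array(d["origin"])[:2]; vw=c-o; vw/=np.linalg.norm(vw); a0=np.arctan2(vw[1],vw[0])
        A=a0+np.deg2rad(np.arange(-90,91,4)); P=[]
        for a in A:
            r=np.arange(20,31,.2); Q=np.c_[c[0]+r*np.cos(a),c[1]+r*np.sin(a),np.full(len(r),z)]
            q=proj(d,Q).astype(np.float32)
            v=cv2.remap(g,q[:,0][None],q[:,1][None],cv2.INTER_CUBIC)[0]
            gr=np.gradient(v); i=int(np.argmax(gr[2:-2]))+2
            if gr[i]>.5 and 3<i<len(r)-4: P.append(Q[i,:2])
        P=np.array(P)
        f=least_squares(lambda q:np.linalg.norm(P-q,axis=1)-25,c,loss="soft_l1",f_scale=.5); c=f.x
    rr=np.linalg.norm(P-c,axis=1)-25
    return c,len(P),np.median(abs(rr))
if __name__=="__main__":
  for n in ("scene0","top0"):
    for z in (138,142,146,150,154):
        print(n,z,*fit(n,z,(556.5,-229.5),.7))
E
python3 ring.py
```

```text
scene0 138 [ 545.86 -238.09] 46 1.235709152478055
scene0 142 [ 549.64 -235.6 ] 46 0.9799980261603931
scene0 146 [ 552.97 -233.07] 46 0.8569668145706668
scene0 150 [ 556.33 -230.73] 46 0.7733510581148337
scene0 154 [ 559.46 -228.48] 46 0.9090817983159969
top0 138 [ 557.76 -232.41] 46 0.4567038028363477
top0 142 [ 557.57 -231.47] 46 0.36238009157077045
top0 146 [ 557.34 -230.41] 46 0.491160515923859
top0 150 [ 556.89 -229.15] 46 0.3928743021070833
top0 154 [ 556.55 -228.09] 46 0.37662633855259386
```

```bash
cat > hand.py <<'E'
from h import *
import sys
np.set_printoptions(precision=2,suppress=True)
k=sys.argv[1];s=load("scene"+k);t=load("top"+k);st=get_state();R=Rm(st["ee_rot"]);p=st["tool_pos"]
print(p,st["ee_rot"],st["force"])
for z in (60,80,100,115): print(z,proj(s,p+R@[0,0,z])[0],proj(t,p+R@[0,0,z])[0])
def brown(d,x0,x1,y0,y1,th):
    b=d["pixels"].astype(int);m=np.zeros(b.shape[:2],bool);q=b[y0:y1,x0:x1];m[y0:y1,x0:x1]=((q[:,:,2]-q[:,:,0])>th);return m
m=brown(s,185,215,112,145,14)
for y in range(112,145,2):
    r=np.nonzero(m[y])[0]
    if len(r):print(y,r.min(),r.max(),r.mean())
m=brown(t,325,345,225,250,14);ys,xs=np.nonzero(m)
print("top");print(t["pixels"][226:246,326:346,2].astype(int)-t["pixels"][226:246,326:346,0])
E
python3 hand.py 4
```

```text
[ 557.26 -228.05  289.51] [-3.14  0.   -0.36] [-0.22 -0.47 -2.92]
60 [197.27 123.72] [344.51 232.17]
80 [198.4  129.69] [341.89 232.88]
100 [199.49 135.43] [339.42 233.54]
115 [200.28 139.61] [337.65 234.02]
116 189 199 194.77777777777777
118 187 212 196.83333333333334
120 185 212 196.42857142857142
122 185 200 194.9
124 189 201 195.41666666666666
126 186 202 195.46153846153845
128 192 202 197.0
130 194 213 200.36363636363637
132 186 202 196.1
134 195 212 201.27272727272728
136 196 202 199.0
138 196 202 199.0
140 198 202 200.0
top
[[ 6  5  7  6  8  7  9  8  7  6  8  9  9  9  2 -3 -1 -1 -1  4]
 [ 7  7  6  6  7  8  9  7  7  7  8  8  8  3 -1 -2 -3 -4  3  4]
 [ 2  5  7  7  6  8  7  8  6  8  8  8  6  2 -4  0 -4 -2  4  5]
 [ 1  0 -3  3  7  8  8  7  7  6  7  8  2 -2 -1 -2 -1  2  4  4]
 [ 2 -4  1  1  1  2  4  9  6  7  6  1 -3 -4 -3 -1  2  3  5  2]
 [-4 -3  5 -3 -2  0 -2 -1  2  4 13 24 15  4 -2 -2  3  1  6  3]
 [-1 -1 -5 -1 -1 -1  0 -2 15 31 34 33 33 13  2  2  2  6  4  3]
 [ 1  2 -1  1 -1  0 -1 -3 19 32 31 31 32  5 -1  0  4  4  1 -1]
 [ 3 -3  1  1  1  0 -1 -2 17 31 28 27 32 27 15  3  1  3  2 -2]
 [ 3 -2  1 -2 -1  2  0 -3 16 31 29 25 28 31 33  6  3  2  0  2]
 [-2 -2  2 -3  2  1  1 -1  7 24 33 30 28 29 32 23  5 -1 -9  4]
 [-1  3 -2  4 -2  0  1 -2 -3 15 30 28 30 29 30 33  8  0 -5 11]
 [ 0  1  0  2  0 -1  1  1 -3  3 19 29 30 32 34 32 21  6 -1  9]
 [-6 -2 -2  0 -2  0 -1 -1 -1 -2  2 17 23 23 27 35 16  0  7 11]
 [ 1  0 -1  2  0 -2  0  1 -1  0  0  2  0 -1  4  0 -6  2 10 13]
 [-3 -2 -2  1  5  1  1 -1  1  0  5  2  2  1  3 -4 -6  7  8 16]
 [ 0 -1  0  4 -2 -1  5  0  1  1 -3 -2  1  0 -4  3  4  7 10 13]
 [ 1  0  0  1  0 -1 -4  3 -3 -1  1  2 -2  4 -1  2  6  8  9 12]
 [-1  1  2 -2  0  1 -6 -3 -4  0  2 -5  2 -5  0 -3 13 13 10 10]
 [ 0  0  1 -1 -2  2  3  2  0  6  0 -2 -2  3 -2  3  9 10 12 13]]
```

Run:
```python
from h import *
goto(556.5,-229.3,278,-0.36)
```

```text
pos [ 557.26 -228.05  289.51] rpy [-3.1412e+00  3.0000e-04 -3.5850e-01] F [-0.22 -0.47 -2.92] w 0.297 t 8.78
tool shift [-0.27  1.44 11.51] norm 11.6
turn [-0.0004  0.0003  0.0015]
```

Emit:
play_rows --pt "0 0 0 -0.3 1.4 3 1" --pt "0 0 0 0 0 3 1" --pt "0 0 0 0 0 3 1" --pt "0 0 0 0 0 0 1"

```text
clock: 9.12
tool_pos: [556.5, -229.2, 280.2]
ee_rot: [-3.141, -0.001, -0.358]
force: [0.6, 0.4, -3.1]
grip_width: 0.296
```

Run:
```python
from h import *
goto(556.5,-229.3,268,-0.36);print(get_state()["wrist_torque"])
```

```text
pos [ 556.54 -229.23  280.2 ] rpy [-3.1413e+00 -8.0000e-04 -3.5810e-01] F [ 0.56  0.42 -3.07] w 0.296 t 9.12
tool shift [-0.02  0.08 12.2 ] norm 12.2
turn [-0.0003 -0.0008  0.0019]
[-0.00801665  0.04558869 -0.03116581]
```

Emit:
play_rows --pt "0 0 0 0 0 2 1" --pt "0 0 0 0 0 2 1" --pt "0 0 0 0 0 2 1" --pt "0 0 0 0 0 2 1" --pt "0 0 0 0 0 2 1" --pt "0 0 0 0 0 1 1"

```text
clock: 9.62
tool_pos: [556.5, -229.3, 268.2]
ee_rot: [-3.141, -0.001, -0.358]
force: [0.0, -1.0, -2.5]
grip_width: 0.291
```

Emit:
play_rows --pt "0 0 0 0 0 1.5 1" --pt "0 0 0 0 0 1.5 1" --pt "0 0 0 0 0 1.5 1"

```text
clock: 9.87
tool_pos: [556.6, -229.3, 263.3]
ee_rot: [-3.141, -0.001, -0.358]
force: [-0.4, -0.7, -1.7]
grip_width: 0.299
```

Run:
```python
from h import *
goto(556.5,-229.3,268,-0.36);print(get_state()["wrist_torque"])
```

```text
pos [ 556.56 -229.26  263.28] rpy [-3.1414e+00 -1.1000e-03 -3.5820e-01] F [-0.44 -0.7  -1.75] w 0.299 t 9.87
tool shift [-0.04  0.06 -4.72] norm 4.7
turn [-0.0002 -0.0011  0.0018]
[-0.0470394   0.15443485 -0.02543905]
```

Run:
```python
from h import *
for n in ("scene","top"):
    d=cap(n); np.save(n+"5.npy",d,allow_pickle=True)
zoom(load("scene5"),160,80,80,90,6,"pics/m.png");zoom(load("top5"),300,200,60,60,8,"pics/n.png")
```

```text
(no output)
```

View pics/m.png

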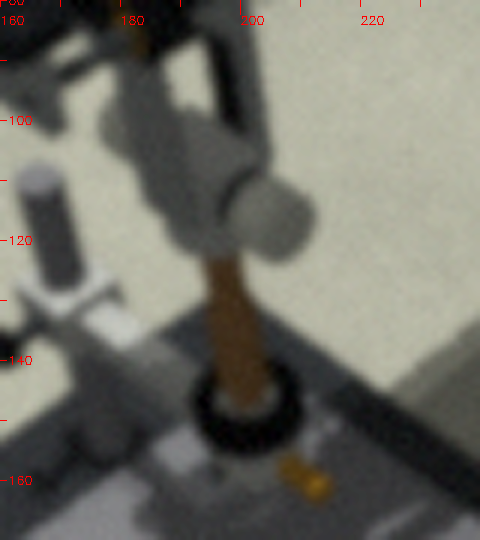

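View pics/n.png

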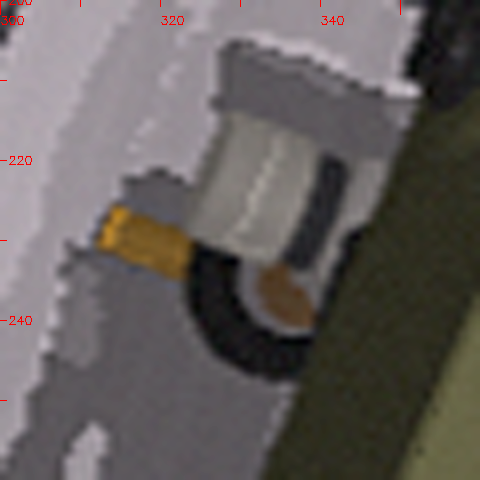

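Emit:
play_rows --pt "0 0 0 0 0 1.5 1" --pt "0 0 0 0 0 1.5 1" --pt "0 0 0 0 0 1.5 1"

```text
clock: 10.22
tool_pos: [556.6, -229.3, 258.7]
ee_rot: [-3.141, -0.001, -0.358]
force: [0.2, 0.3, -2.1]
grip_width: 0.295
```

```bash
cat > st.py <<'E'
from h import *
s=get_state();R=Rm(s["ee_rot"])
print("t",round(s["clock"],2),"pos",s["tool_pos"].round(2),"rpy",s["ee_rot"].round(4),"F",s["force"].round(2),"Ftool",(R.T@s["force"]).round(2),"Ttool",(R.T@s["wrist_torque"]).round(3),"w",round(s["grip_width"],3))
E
python3 st.py
```

```text
t 10.22 pos [ 556.64 -229.27  258.72] rpy [-3.1414e+00 -1.4000e-03 -3.5820e-01] F [ 0.18  0.34 -2.08] Ftool [ 0.05 -0.38  2.08] Ttool [-0.118 -0.052  0.011] w 0.295
```

Emit:
play_rows --pt "0 0 0 0 0 1.5 1" --pt "0 0 0 0 0 1.5 1"

```text
clock: 10.38
tool_pos: [556.6, -229.3, 255.4]
ee_rot: [-3.141, -0.001, -0.358]
force: [-0.1, -0.2, -2.3]
grip_width: 0.294
```

Emit:
play_rows --pt "0 0 0 0 0 1.5 1" --pt "0 0 0 0 0 1.5 1"

```text
clock: 10.55
tool_pos: [556.6, -229.3, 252.0]
ee_rot: [-3.141, -0.001, -0.358]
force: [0.4, 0.3, -2.8]
grip_width: 0.294
```

Emit:
play_rows --pt "0 0 0 0 0 1.5 1" --pt "0 0 0 0 0 1.5 1"

```text
clock: 10.72
tool_pos: [556.6, -229.3, 248.6]
ee_rot: [-3.141, -0.001, -0.358]
force: [-0.5, -0.3, -2.0]
grip_width: 0.297
```

```bash
python3 st.py
```

```text
t 10.72 pos [ 556.62 -229.27  248.65] rpy [-3.1414e+00 -1.3000e-03 -3.5820e-01] F [-0.51 -0.33 -1.99] Ftool [-0.36  0.49  1.98] Ttool [-0.064 -0.062 -0.024] w 0.297
```

Emit:
play_rows --pt "0 0 0 0 0 1.2 1" --pt "0 0 0 0 0 1.2 1"

```text
clock: 10.88
tool_pos: [556.6, -229.3, 245.9]
ee_rot: [-3.141, -0.001, -0.358]
force: [0.3, -0.5, -1.8]
grip_width: 0.295
```

Emit:
play_rows --pt "0 0 0 0 0 1.2 1" --pt "0 0 0 0 0 1.2 1"

```text
clock: 11.05
tool_pos: [556.6, -229.3, 243.2]
ee_rot: [-3.141, -0.001, -0.358]
force: [-0.9, -0.3, -2.5]
grip_width: 0.294
```

Emit:
play_rows --pt "0 0 0 0 0 1.2 1" --pt "0 0 0 0 0 1.2 1"

```text
clock: 11.22
tool_pos: [556.7, -229.2, 240.6]
ee_rot: [-3.141, -0.001, -0.358]
force: [-0.4, -0.7, -1.9]
grip_width: 0.293
```

```bash
python3 st.py
```

```text
t 11.22 pos [ 556.65 -229.25  240.58] rpy [-3.1413e+00 -1.3000e-03 -3.5820e-01] F [-0.41 -0.71 -1.91] Ftool [-0.14  0.8   1.91] Ttool [-0.074 -0.056 -0.03 ] w 0.293
```

Emit:
play_rows --pt "0 0 0 0 0 1.2 1" --pt "0 0 0 0 0 1.2 1"

```text
clock: 11.38
tool_pos: [556.6, -229.3, 238.0]
ee_rot: [-3.141, -0.001, -0.358]
force: [0.5, 0.5, -2.3]
grip_width: 0.296
```

Emit:
play_rows --pt "0 0 0 0 0 1.2 1" --pt "0 0 0 0 0 1.2 1"

```text
clock: 11.55
tool_pos: [556.6, -229.3, 235.3]
ee_rot: [-3.141, -0.001, -0.358]
force: [0.5, -0.0, -2.3]
grip_width: 0.296
```

Emit:
play_rows --pt "0 0 0 0 0 1.2 1" --pt "0 0 0 0 0 1.2 1"

```text
clock: 11.72
tool_pos: [556.7, -229.3, 232.6]
ee_rot: [-3.141, -0.001, -0.358]
force: [0.6, -0.3, -2.9]
grip_width: 0.294
```

Emit:
play_rows --pt "0 0 0 0 0 1.2 1" --pt "0 0 0 0 0 1.2 1"

```text
clock: 11.88
tool_pos: [556.7, -229.5, 230.1]
ee_rot: [3.141, -0.002, -0.358]
force: [-1.3, 0.3, -1.3]
grip_width: 0.295
```

```bash
python3 st.py
```

```text
t 11.88 pos [ 556.65 -229.45  230.1 ] rpy [ 3.1415e+00 -1.6000e-03 -3.5820e-01] F [-1.34  0.34 -1.29] Ftool [-1.38  0.16  1.29] Ttool [-0.35  -0.096  0.001] w 0.295
```

Emit:
play_rows --pt "0 0 0 0 0 1.2 1" --pt "0 0 0 0 0 1.2 1"

```text
clock: 12.05
tool_pos: [556.7, -229.8, 227.8]
ee_rot: [3.141, -0.002, -0.358]
force: [0.5, -1.5, -0.2]
grip_width: 0.293
```

```bash
python3 st.py
```

```text
t 12.05 pos [ 556.67 -229.82  227.83] rpy [ 3.1407e+00 -2.3000e-03 -3.5840e-01] F [ 0.55 -1.51 -0.17] Ftool [1.04 1.22 0.18] Ttool [-0.413 -0.001  0.008] w 0.293
```

Emit:
play_rows --pt "0 0 0 0 -0.1 1.2 1" --pt "0 0 0 0 -0.1 1.2 1"

```text
clock: 12.22
tool_pos: [556.9, -229.9, 225.8]
ee_rot: [3.14, -0.003, -0.359]
force: [-1.2, -0.4, 1.5]
grip_width: 0.296
```

```bash
python3 st.py
```

```text
t 12.22 pos [ 556.89 -229.93  225.77] rpy [ 3.1403 -0.0035 -0.3585] F [-1.24 -0.38  1.47] Ftool [-1.02  0.79 -1.47] Ttool [-0.477 -0.281  0.029] w 0.296
```

Emit:
play_rows --pt "0 0 0 0 -0.1 1.3 1" --pt "0 0 0 0 -0.1 1.3 1" --pt "0 0 0 0 -0.1 1.3 1"

```text
clock: 12.47
tool_pos: [557.0, -229.9, 222.4]
ee_rot: [3.14, -0.005, -0.359]
force: [-1.0, -0.5, 1.2]
grip_width: 0.298
```

```bash
python3 st.py
```

```text
t 12.47 pos [ 557.   -229.92  222.39] rpy [ 3.1397 -0.0045 -0.3586] F [-0.95 -0.55  1.19] Ftool [-0.69  0.85 -1.2 ] Ttool [-0.595 -0.359 -0.026] w 0.298
```

Run:
```python
from h import *
goto(556.8,-229.6,None,-0.358)
```

```text
pos [ 557.   -229.92  222.39] rpy [ 3.1397 -0.0045 -0.3586] F [-0.95 -0.55  1.19] w 0.298 t 12.47
tool shift [-0.3  -0.23 -0.  ] norm 0.4
turn [ 0.0019 -0.0045 -0.0007]
```

Emit:
play_rows --pt "0.001 -0.002 0 -0.1 -0.1 1.3 1" --pt "0.001 -0.002 0 -0.1 -0.1 1.3 1" --pt "0 0 0 0 -0.1 1.3 1"

```text
clock: 12.72
tool_pos: [557.1, -230.0, 218.4]
ee_rot: [3.141, -0.001, -0.359]
force: [-1.4, -1.5, 1.7]
grip_width: 0.295
```

```bash
python3 st.py
```

```text
t 12.72 pos [ 557.08 -229.97  218.41] rpy [ 3.1411e+00 -1.3000e-03 -3.5880e-01] F [-1.36 -1.47  1.7 ] Ftool [-0.76  1.86 -1.7 ] Ttool [-0.776 -0.121 -0.011] w 0.295
```

Emit:
play_rows --pt "0 0 0 -0.1 -0.1 1.6 1" --pt "0 0 0 0 -0.1 1.6 1" --pt "0 0 0 -0.1 -0.1 1.6 1" --pt "0 0 0 0 -0.1 1.6 1"

```text
clock: 13.05
tool_pos: [557.1, -229.8, 211.4]
ee_rot: [3.141, -0.002, -0.359]
force: [-0.7, -2.7, 1.3]
grip_width: 0.294
```

```bash
python3 st.py
```

```text
t 13.05 pos [ 557.1  -229.83  211.36] rpy [ 3.1407e+00 -1.7000e-03 -3.5900e-01] F [-0.74 -2.68  1.29] Ftool [ 0.25  2.77 -1.29] Ttool [-0.814 -0.014 -0.004] w 0.294
```

Emit:
play_rows --pt "0 0 0 -0.1 -0.1 1.6 1" --pt "0 0 0 0 -0.1 1.6 1" --pt "0 0 0 -0.1 -0.1 1.6 1" --pt "0 0 0 0 -0.1 1.6 1"

```text
clock: 13.38
tool_pos: [557.1, -229.8, 204.1]
ee_rot: [3.14, -0.002, -0.359]
force: [-1.3, -3.6, -0.0]
grip_width: 0.295
```

```bash
python3 st.py
```

```text
t 13.38 pos [ 557.07 -229.75  204.14] rpy [ 3.140e+00 -2.100e-03 -3.592e-01] F [-1.35 -3.6  -0.02] Ftool [0.   3.85 0.03] Ttool [-1.004  0.126 -0.006] w 0.295
```

Emit:
play_rows --pt "0.001 -0.001 0 0 -0.1 1.6 1" --pt "0.001 -0.001 0 0 -0.1 1.6 1" --pt "0 0 0 0 -0.1 1.6 1" --pt "0 0 0 0 -0.1 1.6 1" --pt "0 0 0 0 0 1.6 1"

```text
clock: 13.8
tool_pos: [557.0, -229.7, 195.0]
ee_rot: [3.142, 0.001, -0.359]
force: [-1.3, -3.1, 0.7]
grip_width: 0.296
```

```bash
python3 st.py
```

```text
t 13.8 pos [ 556.98 -229.74  195.01] rpy [ 3.1415e+00  5.0000e-04 -3.5950e-01] F [-1.3  -3.09  0.72] Ftool [-0.13  3.35 -0.72] Ttool [-1.072  0.037 -0.034] w 0.296
```

Emit:
play_rows --pt "0 0 0 0 0 1.6 1" --pt "0 0 0 0 0 1.6 1" --pt "0 0 0 0 0 1.6 1" --pt "0 0 0 0 0 1.6 1"

```text
clock: 14.13
tool_pos: [556.9, -229.7, 187.8]
ee_rot: [3.142, 0.001, -0.359]
force: [-0.2, -4.1, 0.7]
grip_width: 0.298
```

```bash
python3 st.py
```

```text
t 14.13 pos [ 556.88 -229.72  187.84] rpy [ 3.1415e+00  8.0000e-04 -3.5950e-01] F [-0.22 -4.13  0.74] Ftool [ 1.25  3.94 -0.74] Ttool [-1.099  0.068  0.   ] w 0.298
```

Emit:
play_rows --pt "0 0 0 0 0 1.3 1" --pt "0 0 0 0 0 1.3 1" --pt "0 0 0 0 0 1.3 1" --pt "0 0 0 0 0 1.3 1"

```text
clock: 14.47
tool_pos: [556.8, -229.6, 181.9]
ee_rot: [-3.142, 0.001, -0.359]
force: [-1.6, -3.5, -0.2]
grip_width: 0.296
```

```bash
python3 st.py
python3 - <<'E'
from h import *
d=cap("scene"); np.save("scene6.npy",d,allow_pickle=True)
zoom(d,160,100,80,80,7,"pics/o.png")
E
```

```text
t 14.47 pos [ 556.78 -229.65  181.87] rpy [-3.1416e+00  1.2000e-03 -3.5950e-01] F [-1.64 -3.55 -0.24] Ftool [-0.29  3.9   0.24] Ttool [-1.14   0.047  0.003] w 0.296
```

View pics/o.png

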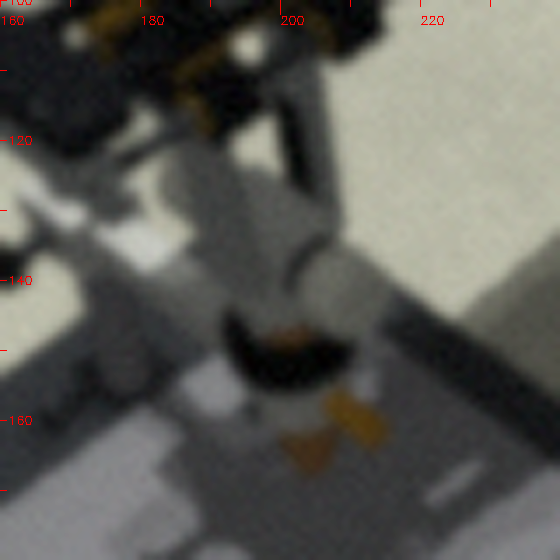

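Emit:
play_rows --pt "0 0 0 0 0 1 1" --pt "0 0 0 0 0 1 1" --pt "0 0 0 0 0 1 1"

```text
clock: 14.77
tool_pos: [556.5, -229.1, 177.5]
ee_rot: [-3.141, 0.003, -0.359]
force: [-1.2, -1.7, -2.9]
grip_width: 0.298
```

```bash
python3 st.py
```

```text
t 14.77 pos [ 556.46 -229.15  177.5 ] rpy [-3.1407  0.0032 -0.3594] F [-1.24 -1.66 -2.88] Ftool [-0.57  1.99  2.88] Ttool [-0.554 -0.091  0.016] w 0.298
```

Emit:
play_rows --pt "0 0 0 0 0 1 1" --pt "0 0 0 0 0 1 1"

```text
clock: 14.93
tool_pos: [556.6, -228.4, 174.9]
ee_rot: [-3.139, 0.004, -0.359]
force: [0.6, -0.6, -1.4]
grip_width: 0.297
```

```bash
python3 st.py
```

```text
t 14.93 pos [ 556.59 -228.37  174.94] rpy [-3.1393  0.0038 -0.3592] F [ 0.63 -0.57 -1.42] Ftool [0.8  0.32 1.42] Ttool [-0.174  0.153 -0.02 ] w 0.297
```

Run:
```python
from h import *
goto(556.6,-229.2,173.5,-0.359)
```

```text
pos [ 556.59 -228.37  174.94] rpy [-3.1393  0.0038 -0.3592] F [ 0.63 -0.57 -1.42] w 0.297 t 14.93
tool shift [0.31 0.78 1.44] norm 1.7
turn [-0.0023  0.0038 -0.0002]
```

Emit:
play_rows --pt "-0.002 0.004 0 0.1 0.7 0.5 1" --pt "0 0 0 0 0 0.7 1" --pt "0 0 0 0 0 0.7 1"

```text
clock: 15.18
tool_pos: [556.5, -228.2, 172.4]
ee_rot: [-3.14, 0.0, -0.359]
force: [0.3, 0.0, -1.7]
grip_width: 0.297
```

```bash
python3 st.py
```

```text
t 15.18 pos [ 556.53 -228.18  172.4 ] rpy [-3.140e+00  3.000e-04 -3.587e-01] F [ 0.28  0.   -1.74] Ftool [ 0.26 -0.1   1.74] Ttool [-0.224 -0.005  0.01 ] w 0.297
```

Emit:
play_rows --pt "0 0 0 0 0 0.7 1" --pt "0 0 0 0 0 0.7 1"

```text
clock: 15.35
tool_pos: [556.5, -228.1, 170.9]
ee_rot: [-3.14, 0.0, -0.359]
force: [-0.6, -1.2, -0.6]
grip_width: 0.296
```

```bash
python3 st.py
```

```text
t 15.35 pos [ 556.54 -228.12  170.94] rpy [-3.140e+00  2.000e-04 -3.586e-01] F [-0.58 -1.22 -0.56] Ftool [-0.12  1.35  0.56] Ttool [-0.336 -0.006  0.001] w 0.296
```

Emit:
play_rows --pt "-0.001 0 0 0 0.7 0.3 1" --pt "0 0 0 0 0.3 0.5 1" --pt "0 0 0 0 0 0.5 1"

```text
clock: 15.6
tool_pos: [556.1, -228.9, 169.4]
ee_rot: [-3.141, 0.001, -0.359]
force: [-0.4, 0.2, -2.6]
grip_width: 0.296
```

```bash
python3 st.py
```

```text
t 15.6 pos [ 556.14 -228.9   169.37] rpy [-3.1407e+00  6.0000e-04 -3.5850e-01] F [-0.43  0.2  -2.58] Ftool [-0.48 -0.03  2.58] Ttool [-0.07  -0.02   0.039] w 0.296
```

Emit:
play_rows --pt "0 0 0 0 0 0.6 1" --pt "0 0 0 0 0 0.6 1"

```text
clock: 15.77
tool_pos: [556.2, -228.8, 168.4]
ee_rot: [-3.141, 0.0, -0.359]
force: [-3.5, 1.1, 5.7]
grip_width: 0.296
```

```bash
python3 st.py
```

```text
t 15.77 pos [ 556.2  -228.85  168.4 ] rpy [-3.1405e+00  4.0000e-04 -3.5850e-01] F [-3.51  1.05  5.69] Ftool [-3.65  0.24 -5.69] Ttool [-0.12  -0.864 -0.001] w 0.296
```

Emit:
play_rows --pt "0 0 0 -0.2 0 0.3 1"

```text
clock: 15.85
tool_pos: [556.1, -228.9, 168.4]
ee_rot: [-3.141, -0.0, -0.359]
force: [0.2, 0.1, 1.1]
grip_width: 0.297
```

```bash
python3 st.py
```

```text
t 15.85 pos [ 556.12 -228.87  168.44] rpy [-3.1406e+00 -2.0000e-04 -3.5860e-01] F [0.17 0.14 1.12] Ftool [ 0.11 -0.19 -1.12] Ttool [-0.118 -0.036 -0.014] w 0.297
```

Emit:
play_rows --pt "0 0 0 0 0 0.6 1"

```text
clock: 15.93
tool_pos: [556.2, -228.9, 168.4]
ee_rot: [-3.141, -0.001, -0.359]
force: [-3.6, 1.8, 6.5]
grip_width: 0.292
```

```bash
python3 st.py
```

```text
t 15.93 pos [ 556.2 -228.9  168.4] rpy [-3.1407e+00 -8.0000e-04 -3.5850e-01] F [-3.64  1.78  6.48] Ftool [-4.02 -0.4  -6.48] Ttool [-0.044 -0.953  0.007] w 0.292
```

Emit:
play_rows --pt "0 0 0 0 0 0.8 1"

```text
clock: 16.02
tool_pos: [556.2, -228.9, 168.4]
ee_rot: [-3.141, -0.001, -0.358]
force: [-4.5, 2.6, 8.8]
grip_width: 0.292
```

```bash
python3 st.py
```

```text
t 16.02 pos [ 556.19 -228.86  168.37] rpy [-3.1407e+00 -1.2000e-03 -3.5840e-01] F [-4.47  2.58  8.76] Ftool [-5.08 -0.86 -8.76] Ttool [-0.051 -1.307 -0.009] w 0.292
```

Emit:
play_rows --pt "0 0 0 -0.3 0 1 1" --pt "0 0 0 -0.3 0 1 1"

```text
clock: 16.18
tool_pos: [556.1, -228.9, 168.4]
ee_rot: [-3.141, -0.004, -0.358]
force: [-2.7, 0.8, 7.2]
grip_width: 0.297
```

```bash
python3 st.py;  python3 - <<'E'
from h import *
for n in ("scene","top"):
    d=cap(n); np.save(n+"7.npy",d,allow_pickle=True)
zoom(load("scene7"),170,110,70,70,8,"pics/p.png")
E
python3 st.py
```

```text
t 16.18 pos [ 556.11 -228.87  168.42] rpy [-3.141  -0.0039 -0.3585] F [-2.71  0.75  7.18] Ftool [-2.78  0.24 -7.19] Ttool [-0.042 -0.653  0.003] w 0.297
t 16.28 pos [ 556.11 -228.85  168.42] rpy [-3.141  -0.004  -0.3584] F [-1.29  0.57  7.46] Ftool [-1.38 -0.08 -7.46] Ttool [-0.036 -0.632  0.028] w 0.293
```

View pics/p.png

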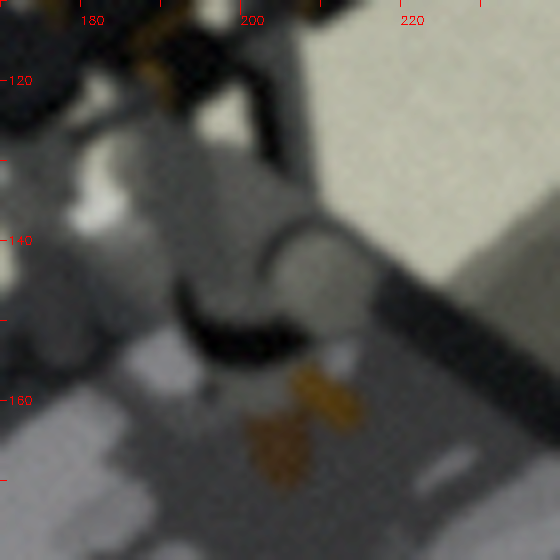

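Emit:
play_rows --pt "0 -0.003 0 -0.3 0 1.4 1" --pt "0 -0.001 0 -0.3 0 1.4 1"

```text
clock: 16.45
tool_pos: [556.1, -228.9, 168.4]
ee_rot: [-3.141, -0.003, -0.358]
force: [-4.8, 2.8, 11.7]
grip_width: 0.297
```

```bash
python3 st.py
```

```text
t 16.45 pos [ 556.15 -228.87  168.38] rpy [-3.1413 -0.0033 -0.3584] F [-4.79  2.84 11.71] Ftool [ -5.44  -0.99 -11.73] Ttool [-0.07  -1.202  0.035] w 0.297
```

Emit:
play_rows --pt "0 -0.002 0 -0.4 0 1.5 1" --pt "0 -0.001 0 -0.4 0 1.5 1" --pt "0 -0.001 0 -0.4 0 1.5 1"

```text
clock: 16.7
tool_pos: [556.1, -228.8, 168.4]
ee_rot: [3.141, -0.005, -0.358]
force: [-3.8, 0.8, 10.5]
grip_width: 0.293
```

```bash
python3 st.py
```

```text
t 16.7 pos [ 556.12 -228.84  168.41] rpy [ 3.1413 -0.0052 -0.3582] F [-3.75  0.83 10.51] Ftool [ -3.75   0.54 -10.53] Ttool [-0.009 -0.994  0.019] w 0.293
```

Emit:
play_rows --pt "0 -0.003 0 -0.4 0 1.75 1" --pt "0 -0.002 0 -0.4 0 1.75 1" --pt "0 -0.002 0 -0.4 0 1.75 1"

```text
clock: 16.95
tool_pos: [556.1, -228.9, 168.4]
ee_rot: [3.141, -0.005, -0.358]
force: [-3.8, 2.1, 13.4]
grip_width: 0.295
```

```bash
python3 st.py
```

```text
t 16.95 pos [ 556.14 -228.86  168.37] rpy [ 3.1408 -0.0047 -0.3581] F [-3.79  2.08 13.4 ] Ftool [ -4.21  -0.6  -13.42] Ttool [-0.044 -1.211  0.048] w 0.295
```

Emit:
play_rows --pt "0.001 -0.002 0 -0.4 0 1.65 1" --pt "0.001 -0.002 0 -0.4 0 1.65 1" --pt "0 -0.002 0 -0.4 0 1.65 1" --pt "0 -0.002 0 -0.4 0 1.65 1" --pt "0 -0.002 0 -0.4 0 1.65 1" --pt "0 -0.002 0 -0.4 0 1.65 1"

```text
clock: 17.45
tool_pos: [556.1, -228.8, 168.4]
ee_rot: [-3.141, -0.005, -0.358]
force: [-3.7, 1.4, 11.8]
grip_width: 0.295
```

```bash
python3 st.py
```

```text
t 17.45 pos [ 556.11 -228.85  168.37] rpy [-3.1415 -0.0052 -0.358 ] F [-3.66  1.37 11.82] Ftool [ -3.85  -0.   -11.84] Ttool [ 0.002 -1.038  0.011] w 0.295
```

Emit:
play_rows --pt "0 -0.002 0 -0.4 0 1.65 1" --pt "0 -0.002 0 -0.4 0 1.65 1" --pt "0 -0.002 0 -0.4 0 1.65 1" --pt "0 -0.002 0 -0.4 0 1.65 1"

```text
clock: 17.78
tool_pos: [556.1, -228.8, 168.4]
ee_rot: [3.141, -0.006, -0.358]
force: [-3.1, 2.0, 11.7]
grip_width: 0.299
```

Emit:
play_rows --pt "0 -0.002 0 -0.4 0 1.65 1" --pt "0 -0.002 0 -0.4 0 1.65 1" --pt "0 -0.002 0 -0.4 0 1.65 1" --pt "0 -0.002 0 -0.4 0 1.65 1"

```text
clock: 18.12
tool_pos: [556.1, -228.8, 168.4]
ee_rot: [3.14, -0.006, -0.358]
force: [-3.2, 1.9, 12.0]
grip_width: 0.295
```

```bash
python3 st.py
```

```text
t 18.12 pos [ 556.13 -228.84  168.4 ] rpy [ 3.1403 -0.0059 -0.3577] F [-3.18  1.92 11.98] Ftool [ -3.58  -0.67 -12.01] Ttool [-0.045 -1.042 -0.013] w 0.295
```

Emit:
play_rows --pt "0 -0.002 0 -0.4 0 1.75 1" --pt "0 -0.002 0 -0.4 0 1.75 1" --pt "0 -0.002 0 -0.4 0 1.75 1" --pt "0 -0.002 0 -0.4 0 1.75 1" --pt "0 -0.002 0 -0.4 0 1.75 1" --pt "0 -0.002 0 -0.4 0 1.75 1" --pt "0 -0.002 0 -0.4 0 1.75 1" --pt "0 -0.002 0 -0.4 0 1.75 1" --pt "0 -0.002 0 -0.4 0 1.75 1" --pt "0 -0.002 0 -0.4 0 1.75 1" --pt "0 -0.002 0 -0.4 0 1.75 1" --pt "0 -0.002 0 -0.4 0 1.75 1"

```text
clock: 19.12
tool_pos: [556.1, -228.8, 168.4]
ee_rot: [3.138, -0.007, -0.358]
force: [-3.5, 2.2, 13.4]
grip_width: 0.296
```

```bash
python3 st.py
```

```text
t 19.12 pos [ 556.11 -228.79  168.39] rpy [ 3.1383 -0.0074 -0.3575] F [-3.46  2.22 13.42] Ftool [ -3.92  -0.82 -13.45] Ttool [ 0.087 -1.238 -0.016] w 0.296
```

Emit:
play_rows --pt "0 0 0 -0.3 0 1.2 1" --pt "0 0 0 -0.2 0 0.8 1" --pt "0 0 0 -0.1 0 0.4 1" --pt "0 0 0 0 0 0.1 1" --pt "0 0 0 0 0 0 1" --pt "0 0 0 0 0 0 1"

```text
clock: 19.62
tool_pos: [556.0, -228.7, 168.6]
ee_rot: [3.138, -0.011, -0.358]
force: [-1.5, 0.3, 3.2]
grip_width: 0.297
```

```bash
python3 st.py
```

```text
t 19.62 pos [ 556.04 -228.73  168.57] rpy [ 3.1381 -0.0109 -0.3575] F [-1.52  0.28  3.2 ] Ftool [-1.49  0.28 -3.22] Ttool [-0.083 -0.411  0.025] w 0.297
```

Emit:
play_rows --pt "0.001 -0.004 0 0 0 -0.2 1" --pt "0.001 -0.004 0 0 0 -0.2 1" --pt "0 0 0 0 0 -0.2 1"

```text
clock: 19.87
tool_pos: [556.1, -228.7, 168.5]
ee_rot: [3.14, -0.002, -0.358]
force: [-0.7, 0.3, 0.3]
grip_width: 0.295
```

```bash
python3 st.py
```

```text
t 19.87 pos [ 556.06 -228.71  168.46] rpy [ 3.1404e+00 -1.6000e-03 -3.5760e-01] F [-0.74  0.29  0.3 ] Ftool [-0.79 -0.01 -0.3 ] Ttool [-0.049 -0.128 -0.035] w 0.295
```

Emit:
play_rows --pt "0 0 0 0 0 -0.1 0.3" --pt "0 0 0 0 0 0 0.2" --pt "0 0 0 0 0 0 0" --pt "0 0 0 0 0 0 -0.3" --pt "0 0 0 0 0 0 -0.6" --pt "0 0 0 0 0 0 -1" --pt "0 0 0 0 0 0 -1" --pt "0 0 0 0 0 0 -1" --pt "0 0 0 0 0 0 -1" --pt "0 0 0 0 0 0 -1"

```text
clock: 20.7
tool_pos: [556.2, -228.8, 168.4]
ee_rot: [3.14, -0.002, -0.358]
force: [-0.1, 0.3, -0.5]
grip_width: 0.93
```

```bash
python3 st.py
```

```text
t 20.7 pos [ 556.21 -228.78  168.37] rpy [ 3.1405e+00 -1.7000e-03 -3.5760e-01] F [-0.1   0.26 -0.55] Ftool [-0.18 -0.21  0.55] Ttool [-0.086 -0.115  0.059] w 0.93
```

Released, and the wrist force is back to zero. I'll retreat straight up, then aside for a clear view.

Emit:
play_rows --pt "0 0 0 0 0 -3 -1" --pt "0 0 0 0 0 -8 -1" --pt "0 0 0 0 0 -15 -1" --pt "0 0 0 0 0 -20 -1" --pt "0 0 0 0 0 -25 -1" --pt "0 0 0 0 0 -25 -1" --pt "0 0 0 0 0 -25 -1" --pt "0 0 0 0 0 -10 -1"

```text
clock: 21.37
tool_pos: [554.8, -228.0, 306.5]
ee_rot: [3.141, 0.002, -0.358]
force: [-0.4, -0.4, 0.0]
grip_width: 1.001
```

Emit:
play_rows --pt "0 0 0 0 -20 0 -1" --pt "0 0 0 0 -35 0 -1" --pt "0 0 0 0 -35 0 -1" --pt "0 0 0 0 -35 0 -1" --pt "0 0 0 0 -35 0 -1" --pt "0 0 0 0 -35 0 -1" --pt "0 0 0 0 -35 0 -1" --pt "0 0 0 0 -20 0 -1" --pt "0 0 0 0 0 0 -1" --pt "0 0 0 0 0 0 -1" --pt "0 0 0 0 0 0 -1" --pt "0 0 0 0 0 0 -1"

```text
clock: 22.37
tool_pos: [645.1, 14.5, 319.8]
ee_rot: [3.141, -0.011, -0.361]
force: [-0.8, -0.2, 0.9]
grip_width: 1.001
```

```bash
python3 st.py
python3 - <<'E'
from h import *
for n in ("scene","top"):
    d=cap(n); np.save(n+"8.npy",d,allow_pickle=True)
zoom(load("scene8"),160,90,80,90,6,"pics/q.png");zoom(load("top8"),290,190,90,80,6,"pics/r.png")
cv2.imwrite("pics/s8.png",load("scene8")["pixels"])
E
```

```text
t 22.37 pos [645.1   14.54 319.76] rpy [ 3.1415 -0.0114 -0.3614] F [-0.76 -0.2   0.92] Ftool [-0.63  0.45 -0.93] Ttool [-0.117 -0.09   0.039] w 1.001
```

View pics/q.png

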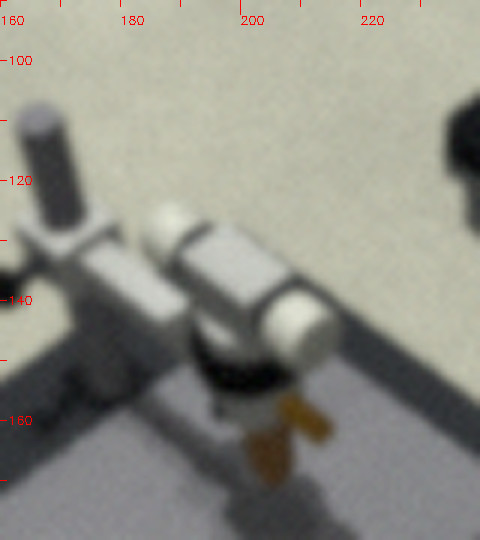

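View pics/r.png

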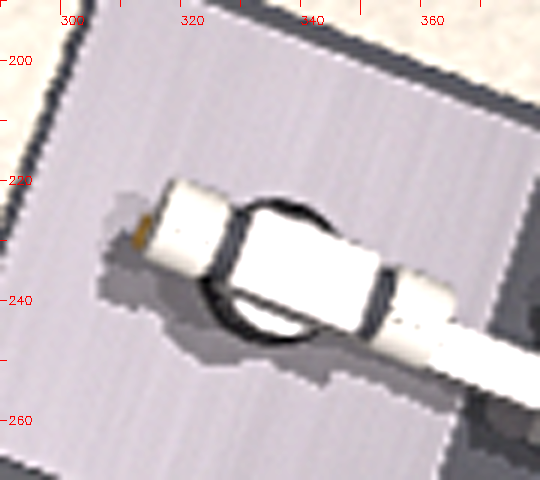

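View pics/s8.png

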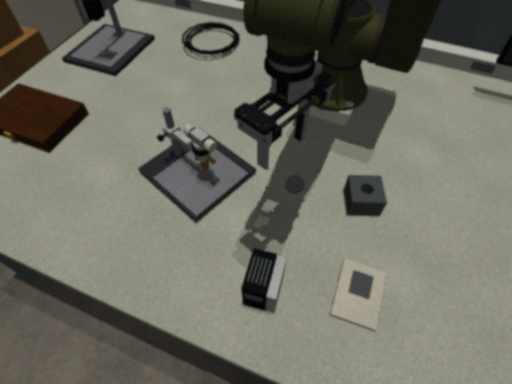

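The scene view shows the hammer's head level over the ring, its shoulder directly on the black collar at about (200,148), and the handle tip out below at (204,170). The bystanders are where they were. I'll check uprightness numerically.

Run:
```python
from h import *
np.set_printoptions(precision=1,suppress=True)
s=load("scene8");t=load("top8");c=np.array([556.4,-229.,152.5])
y=np.array([.352,.936,0]);x=np.array([.936,-.352,0])
for nm,o in (("tip",[0,0,-100]),("face+",[0,49,27]),("face-",[0,-49,27]),("top",[0,0,42])):
    P=c+x*o[0]+y*o[1]+np.array([0,0,o[2]]);print(nm,proj(s,P)[0],proj(t,P)[0])
# top-plate corners of head, by both views
C=[[sx*14,sy*22] for sx in(-1,1) for sy in(-1,1)]
for a,b in C: P=c+x*a+y*b+[0,0,42];print(a,b,proj(s,P)[0],proj(t,P)[0])
b=s["pixels"].astype(int);q=b[155:175,195:215];m=(q[:,:,2]-q[:,:,0])>18
for i,r in enumerate(m):
    k=np.nonzero(r)[0]
    if len(k):print(155+i,195+k.min(),195+k.max(),(195+k).mean())
```

```text
tip [205.8 169.4] [326.  237.6]
face+ [212.9 147.6] [315.4 225.3]
face- [187.3 128.7] [362.2 243.4]
top [199.  133.7] [340.5 233.8]
-14 -22 [197.4 126.6] [348.9 244.8]
-14 22 [209.1 135. ] [327.4 236.5]
14 -22 [189.1 132.4] [353.6 231.2]
14 22 [200.7 141. ] [332.2 222.9]
156 207 209 208.0
157 206 211 208.5
158 206 212 209.0
159 206 213 209.5
160 207 214 210.5
161 206 214 210.0
162 202 214 207.7
163 202 213 206.5
164 202 207 204.5
165 202 207 204.5
166 202 207 204.5
167 202 207 204.5
168 203 207 205.0
169 204 206 205.0
170 205 205 205.0
```

```bash
python3 -c "
from workcell import order
print(order.sign_off())"
```

```text
the job is handed in; nothing more can be done
None
```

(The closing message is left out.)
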